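# Put the paints away after airbrushing

### The arm

A 6-joint arm with a two-finger parallel gripper is mounted at the origin on the work surface. World frame = base frame: x ahead of the robot, y to its left, z up, the work surface at z = 0. Lengths are in m, angles in rad, forces in N, time in s.
With the tool pointing down it reaches from about 0.3 to 0.875 m from the base axis. Payload 6.4 kg.
Tool frame: the origin (TCP) lies at the very end of the fingers, on their centre line; the grasp point (between the pads) lies 19 mm behind it; z points along the fingers, y is the direction in which the jaws open and shut (so a half turn about z gives the same grasp; the last joint's range is limited). The gripper opens to 88 mm and grips with 3 to 60 N. Pads are 18 mm wide; open, the fingers measure 123 mm over their backs; the gripper's body (75 mm by 187 mm) begins 45 mm behind the grasp point.
Start: joints at [-1.355, 0.181, 1.607, -0, 1.354, -0.206], TCP at [0.235, -0.525, 0.239] pointing down, gripper open.
Joint ranges: [-2.99, 2.99], [-0.89, 2.07], [0.3, 2.58], [-1.14, 4.28], [0, 2.63], [-3.12, 3.12]. Speed limits (rad/s): [2.57, 2.57, 3.01, 3.14, 3.14, 3.14].

### API

Orientations are given as a unit quaternion [x, y, z, w].
In Python, from station import env gives the robot as it stands. The module is installed in compiled form; this text tells all that it offers.
- The arm moves only by the tool arm_command, never from a script. Its argument "deltas" is a list of rows, each a list of 3 entries, a list of its own where there are three numbers: the shift along the world's x, y, z in mm, then the turn about the world's z in rad, then the closure, from -1 (fully open) to 1 (shut), so that 0 is half open. A call has 1 to 10 rows; each row is the pose to reach, as a shift and turn from the pose commanded when the call began; what a row does not reach only later rows make up. A row lasts 1/12 s, in which the tool goes at most 41.7 mm and 7.16 degrees, less where a joint would pass 70% of its speed; a pose out of reach is approached as far as the arm can. A call with a gripper value outside its range is refused whole. The fingers move at their own pace and stop on an object; "grip_force" is the grip in N (left out, the last holds). Time passes only in rows, so rows that repeat a pose let the fingers close. It gives the time, the measured TCP pose, the force and the opening at its end, in the units of the state.
- env.get_state(): the state, without advancing time (a new reading comes with each control period).
- env.capture(name): name is "scene" or "top"; returns the picture (400x640x3 uint8, red, green, blue); there is no depth.
- env.camera_info(name): a dict with "camera_matrix" (3x3 intrinsics, pixels), "R" (3x3) and "t" (3): a world point X has camera coordinates R X + t. Camera axes: x right, y down, z forward; pixel columns grow to the right and rows downward; lengths in m; the calibration is good to about 2 mm. A picture is of the moment at which its call begins. camera_info takes no time and is no camera call.
- env.job_done(): hands the job in, once; it reports no verdict.
Trained networks look in the newest picture that a camera, given by its name, has taken for a name from the list of things; names that differ only in an ending like _2 or _b are one class to them, and where a whole thing is asked for, a point or a joint stands for the part that bears it (a point fixed in the world has none). Each returns a list of dicts, best first, with "score" (0 to 1); they miss things now and then, are a little off and sometimes report something else, mostly with a low value. They report only what shows in the picture. A call takes as long as a camera call. They do not tell look-alikes from the thing itself.
- env.silhouettes(camera, name): "pixels" (400x640 bool, what is visible of it) and "point" ([column, row] as shares, 0 to 1, of the picture: columns of its width, rows of its height, amid what is visible of it).
- env.tip_of(camera, name): "point" ([column, row] as shares, 0 to 1, of the picture: columns of its width, rows of its height: a listed point, or the origin of a listed thing).
The state is a dict: "t": time; "joint_pos": joint angles; "qvel": joint speeds; "joint_efforts": joint torques, N m; "ee_pos": TCP position; "tool_rot": TCP orientation; "wrist_force": force on the tool from outside, world axes, zero at the start; "torque": the same for the moment, N m; "gripper_width": opening from 0.0 (shut) to 1.0 (fully open).
Only numpy, scipy, OpenCV 4.12 (cv2) and the standard library are available. Lean on these libraries where they do the work, as an engineer would, in place of code of your own. Each camera call takes 0.05 s, during which the arm holds its last target.

### The job

The spraying is finished: switch off the airbrush compressor by flipping the bat toggle on its top over to the other side, and put the paints away. Unhook the cabinet's drawer, pull it out and stand every paint jar that is on the bench upright in an empty cell of it, one jar to a cell, beside the one already there; then push the drawer fully home and swing the steel hook on the roof round again as far as it goes, so that its beak holds the drawer's pin. Leave the other things on the bench where they are.

Things in the scene. Friction and masses are not known exactly. Their poses are not given: they have to be found in the camera images.
- jar1: Round paint jar, 36 mm diameter, 46 mm tall with its lid, straight-sided, heavy-based, about 65 g, red body and a white lid with a disc of that colour on top. Origin: centre of its underside, z up along the jar. Starts standing on the bench; None from the start if it is not there this time.
- jar2: Round paint jar, 36 mm diameter, 46 mm tall with its lid, straight-sided, heavy-based, about 65 g, blue body and a white lid with a disc of that colour on top. Origin: centre of its underside, z up along the jar. Starts standing on the bench; None from the start if it is not there this time.
- jar3: Round paint jar, 36 mm diameter, 46 mm tall with its lid, straight-sided, heavy-based, about 65 g, yellow body and a white lid with a disc of that colour on top. Origin: centre of its underside, z up along the jar. Starts standing on the bench; None from the start if it is not there this time.
- jar4: Round paint jar, 36 mm diameter, 46 mm tall with its lid, straight-sided, heavy-based, about 65 g, mint green body and a white lid with a disc of that colour on top. Origin: centre of its underside, z up along the jar. Starts standing on the bench; None from the start if it is not there this time.
- jar5: Round paint jar, 36 mm diameter, 46 mm tall with its lid, straight-sided, heavy-based, about 65 g, dark grey body and a white lid with a disc of that colour on top. Origin: centre of its underside, z up along the jar. Starts standing on the bench; None from the start if it is not there this time.
- stowed1: Round paint jar, 36 mm diameter, 46 mm tall with its lid, straight-sided, heavy-based, about 65 g, white body and a white lid with a disc of that colour on top. Origin: centre of its underside, z up along the jar. Starts standing in a cell of the shut drawer; None from the start if it is not there this time. It stays in the drawer.
- stowed2: Round paint jar, 36 mm diameter, 46 mm tall with its lid, straight-sided, heavy-based, about 65 g, brown body and a white lid with a disc of that colour on top. Origin: centre of its underside, z up along the jar. Starts standing in a cell of the shut drawer; None from the start if it is not there this time. It stays in the drawer.
- stowed3: Round paint jar, 36 mm diameter, 46 mm tall with its lid, straight-sided, heavy-based, about 65 g, purple body and a white lid with a disc of that colour on top. Origin: centre of its underside, z up along the jar. Starts standing in a cell of the shut drawer; None from the start if it is not there this time. It stays in the drawer.
- cabinet: Fixed plywood cabinet, 150 (x) by 216 (y) by 72 mm high, open at the front (its own -x side, facing the robot), which takes one drawer. Origin: centre of its underside. Its front face is at x = -75 mm in its own frame.
- tray (a joint): How far the divided drawer is pulled out of the cabinet, in m: 0 fully home (as it starts), 0.15 its stop, where it cannot come out further. From 0.135 on all its cells are clear of the roof. It slides along the cabinet's x axis (pulled to the cabinet's -x, towards the robot, it opens), with about 1.5 N of friction, and stays where it is left.
- tray_in (a point): Centre of the drawer's inner floor, 10 mm above the bench; axes as the cabinet's; moves with the drawer. The drawer has 6 open-topped cells, 2 along x by 3 along y, each 60 by 60 mm inside, centred at x = -32, +32 mm and y = -64, 0, +64 mm from here. Walls and dividers are 4 mm thick and rise 20 mm above this floor.
- tray_front (a point): Middle of the outer face of the drawer's front panel (216 mm wide, 10 mm thick, top edge 71 mm above the bench), 44 mm above the bench; moves with the drawer; axes as the cabinet's. A steel pull knob stands out of the panel here: a stem of 12 mm diameter, 12 mm long, then a head of 22 mm diameter, 8 mm thick.
- pin (a point): Top of the steel pin on the drawer front's top edge, 8 mm diameter, 10 mm tall, which the hook holds; moves with the drawer.
- hook (a joint): Angle of the steel hook on the cabinet's roof, rad. About 1.5 (start; stop at 1.57): hooked, pointing to the cabinet's -x, its beak in front of the pin so that the drawer cannot open. 0 (other stop): lying along the cabinet's -y; counter-clockwise from above unhooks it. Pivot at x = -40, y = +35 mm in the cabinet's frame; friction 0.03 N m. Turned over with the drawer out, it blocks the pin.
- hook_knob (a point): Top centre of the hook's upright black finger knob, 12 mm diameter, 20 mm tall, 100 mm above the bench; moves with the hook, 63 mm from its pivot. The flat steel bar below the knob has its top 80 mm above the bench. With the hook at 1.57 the knob is at x = -102, y = +26 mm in the cabinet's frame.
- compressor: Fixed grey airbrush compressor, 160 (x) by 115 (y) by 85 mm high, origin: centre of its underside. On its top, at x = -25, y = 0 in its own frame, is the bat toggle on an aluminium plate; near its +x end an airbrush lies along y, its top 113 mm above the bench, at x = 60 mm.
- toggle (a joint): Angle of the bat toggle in rad: 0 on (as it starts, leaning to the compressor's own -x side), 0.6 off (leaning to the +x side). It has a snap spring: it needs about 1.5 N at the tip to start, and past the middle (0.3) it snaps to the other side. It hinges about the compressor's y axis at its top face.
- toggle_tip (a point): Tip of the steel bat toggle, about 10 mm thick there, 32 mm from its hinge, so about 116 mm above the bench; moves with the toggle, 19 mm from side to side.
- spraycan: Bystander: teal spray can, 45 mm diameter, 142 mm tall, origin at the centre of its underside.
- brushpot: Bystander: black pot of brushes, 72 mm diameter, pot 90 mm tall, brushes up to 185 mm, origin at the centre of its underside.
- cutters: Bystander: side cutters with blue handles lying flat, 130 mm long, 75 mm wide, origin between the handles near the joint, on the bench.
- brickmodel: Bystander: small brick-built model, 64 by 64 by 38 mm, origin at the centre of its underside.
Not all that is in view belongs to the job. What is shaped like the jar4 but pink is not meant.

How it is judged:
By the outcome, as a careful person would: the job done as asked, in the order asked, and still so for the second after the job is handed in, with the robot touching nothing.
Of jar1, jar2, jar3, jar4, jar5 only 3 to 5 are there at a start; the rules pass over those that are not, and their reading is None.
Of stowed1, stowed2, stowed3 only 1 to 1 are there at a start; the rules pass over those that are not, and their reading is None.
At some moment in a run one of jar1, jar2, jar3, jar4, jar5 may be knocked a few centimetres aside while the robot is not near it.
It also fails if it takes over 210 s, if anything falls off the work surface, if the arm or the gripper's body presses on something with over 40 N, if the wrist force passes 120 N, or if a joint passes its speed limit or range.

## Working session

There is one attempt and no reset: what is moved stays moved. The work goes in short steps, Python scripts to look and compute and a tool call to move; the robot and the scene stay as the last step left them, time stands still between calls to the robot, and variables do not carry over. Pictures are saved under pics/ and viewed, and the job is handed in when it is done.

Besides the shell and the picture viewer there is one more tool, called after "Call:" in YAML: its name, and indented under it one key for each argument. arm_command: Moves the arm, as the interface text tells. Its arguments: {"type":"object","properties":{"deltas":{"type":"array","items":{"type":"array"}},"grip_force":{"type":"number"}},"required":["deltas"]}

```bash
mkdir -p pics; ls
python3 - <<'E'
from station import env
import cv2
for n in ["scene","top"]:
    im=env.capture(n); cv2.imwrite(f"pics/{n}0.png",im[:,:,::-1])
    c=env.camera_info(n); print(n,c["camera_matrix"],c["R"],c["t"])
print(env.get_state())
E
```

```text
pics
scene [[470.67896454   0.         323.13370191]
 [  0.         470.67896454 199.51515638]
 [  0.           0.           1.        ]] [[-0.67043316  0.74183199 -0.01430645]
 [ 0.46209308  0.40237715 -0.79029274]
 [-0.58050785 -0.53644937 -0.61256241]] [ 0.28384433 -0.18239942  1.71918096]
top [[471.55795052   0.         315.06330151]
 [  0.         471.55795052 205.42830663]
 [  0.           0.           1.        ]] [[ 0.01521058 -0.99988086  0.00262863]
 [-0.99652493 -0.01537474 -0.08186381]
 [ 0.08189447 -0.0013743  -0.99664006]] [0.09022103 0.54671487 1.66288066]
{'t': 0.1, 'joint_pos': array([-1.35530824e+00,  1.81486508e-01,  1.60788716e+00, -8.18224560e-06,
        1.35380665e+00, -2.06295821e-01]), 'qvel': array([-0.00020639, -0.00252084, -0.00285155, -0.00076796,  0.00101847,
       -0.00034713]), 'joint_efforts': array([ 5.63010744e-04, -4.34824061e+01, -3.42697084e+01,  7.02955853e-02,
        3.40520893e-02, -4.56194357e-05]), 'ee_pos': array([ 0.23530982, -0.52412246,  0.2378992 ]), 'tool_rot': array([ 9.77844096e-01,  2.09332973e-01, -7.64298438e-06, -7.93804499e-04]), 'wrist_force': array([0.93361016, 0.25860151, 0.6299233 ]), 'torque': array([-0.03659774, -0.03146939,  0.02384864]), 'gripper_width': 1.0010512637079902}
```

View pics/scene0.png

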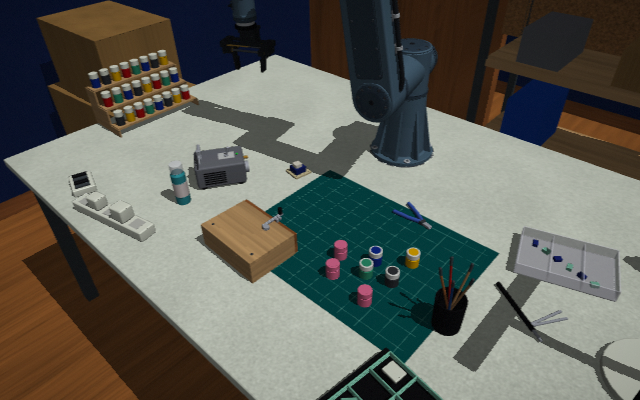

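View pics/top0.png

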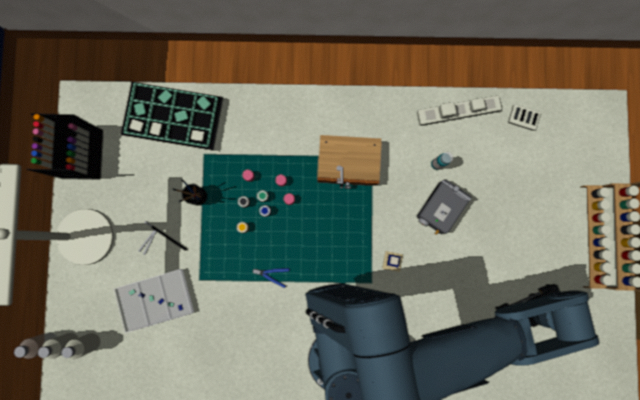

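Four paint jars are on the bench. In the top picture they are dark grey (243,202), mint (262,196), blue (264,211) and yellow (242,227). The three pink ones at (248,175), (281,181) and (289,199) are decoys. Next I'll measure.

```bash
cat > h.py <<'E'
from station import env
import numpy as np, cv2
CI={n:env.camera_info(n) for n in ("scene","top")}
def ray(cam,px):
    c=CI[cam];K,R,t=c["camera_matrix"],np.array(c["R"]),np.array(c["t"])
    d=R.T@np.linalg.solve(K,[px[0],px[1],1.]); return -R.T@t,d
def onz(cam,px,z):
    o,d=ray(cam,px); return o+d*(z-o[2])/d[2]
def tri(p1,p2):
    A=np.zeros((3,3));b=np.zeros(3)
    for cam,p in (("scene",p1),("top",p2)):
        o,d=ray(cam,p);d/=np.linalg.norm(d);M=np.eye(3)-np.outer(d,d);A+=M;b+=M@o
    return np.linalg.solve(A,b)
def proj(cam,X):
    c=CI[cam];p=np.array(c["camera_matrix"])@(np.array(c["R"])@np.array(X)+np.array(c["t"]));return p[:2]/p[2]
def px(p): return np.array(p)*[640,400]
def save(cam,name,box=None,s=1):
    im=env.capture(cam)[:,:,::-1]
    if box: im=im[box[1]:box[3],box[0]:box[2]]
    im=cv2.resize(im,None,fx=s,fy=s,interpolation=cv2.INTER_CUBIC); cv2.imwrite(f"pics/{name}.png",im)
E
python3 - <<'E'
from h import *
np.set_printoptions(precision=4,suppress=True)
save("top","topcrop0",(180,120,480,290),2.6)
save("scene","scenecrop0",(180,130,440,320),3)
Z=dict(tray_front=.044,hook_knob=.1,toggle_tip=.116,pin=.081,cabinet=0,compressor=0)
for n in ["jar1","jar2","jar3","jar4","jar5","cabinet","tray_front","pin","hook_knob","compressor","toggle_tip","spraycan","brushpot"]:
    r={}
    for c in ("scene","top"):
        r[c]=[(round(d["score"],2),px(d["point"]),onz(c,px(d["point"]),Z.get(n,0))[:2]) for d in env.tip_of(c,n)[:3]]
    print(n)
    for c in r:
        for d in r[c]: print("  ",c,*d)
    if r["scene"] and r["top"]: print("   tri",tri(r["scene"][0][1],r["top"][0][1]))
E
```

```text
jar1
   scene 0.78 [342.72 251.68] [0.5466 0.1845]
   scene 0.64 [363.968 303.28 ] [0.6506 0.3409]
   scene 0.59 [331.328 272.8  ] [0.6271 0.2132]
   top 0.64 [244.8  229.48] [0.4562 0.3505]
   top 0.57 [268.096 210.   ] [0.5279 0.2682]
   top 0.55 [263.808 199.32 ] [0.5664 0.2846]
   tri [0.5176 0.2773 0.0506]
jar2
   scene 0.78 [342.72 251.68] [0.5466 0.1845]
   scene 0.64 [363.968 303.28 ] [0.6506 0.3409]
   scene 0.59 [331.328 272.8  ] [0.6271 0.2132]
   top 0.64 [244.8  229.48] [0.4562 0.3505]
   top 0.57 [268.096 210.   ] [0.5279 0.2682]
   top 0.55 [263.808 199.32 ] [0.5664 0.2846]
   tri [0.5176 0.2773 0.0506]
jar3
   scene 0.78 [342.72 251.68] [0.5466 0.1845]
   scene 0.64 [363.968 303.28 ] [0.6506 0.3409]
   scene 0.59 [331.328 272.8  ] [0.6271 0.2132]
   top 0.64 [244.8  229.48] [0.4562 0.3505]
   top 0.57 [268.096 210.   ] [0.5279 0.2682]
   top 0.55 [263.808 199.32 ] [0.5664 0.2846]
   tri [0.5176 0.2773 0.0506]
jar4
   scene 0.78 [342.72 251.68] [0.5466 0.1845]
   scene 0.64 [363.968 303.28 ] [0.6506 0.3409]
   scene 0.59 [331.328 272.8  ] [0.6271 0.2132]
   top 0.64 [2
[... 926 characters left out ...]
0.141 ]
compressor
   scene 0.58 [220.416 176.68 ] [ 0.5426 -0.3626]
   top 0.71 [437.824 206.68 ] [ 0.5494 -0.3462]
   top 0.42 [347.2  186.48] [ 0.618  -0.0172]
   top 0.26 [243.392 229.68 ] [0.4554 0.3555]
   tri [ 0.5505 -0.3451  0.0118]
toggle_tip
   scene 0.55 [226.176 148.92 ] [ 0.5251 -0.3277]
   top 0.64 [246.016 226.52 ] [0.4629 0.3296]
   top 0.29 [434.304 164.8  ] [ 0.6824 -0.3046]
   tri [0.6224 0.1782 0.4109]
spraycan
   scene 0.85 [182.912 204.48 ] [ 0.716  -0.3301]
   top 0.59 [434.176 165.4  ] [ 0.7003 -0.3338]
   tri [ 0.7061 -0.34   -0.0117]
brushpot
   scene 0.67 [444.096 326.88 ] [0.5821 0.5245]
   top 0.63 [263.68 271.32] [0.3077 0.2788]
   tri [ 0.2614  0.3615 -0.4544]
```

View pics/topcrop0.png

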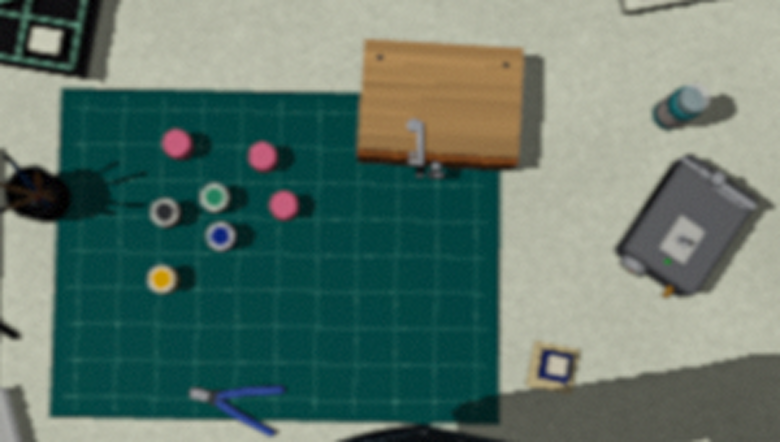

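View pics/scenecrop0.png

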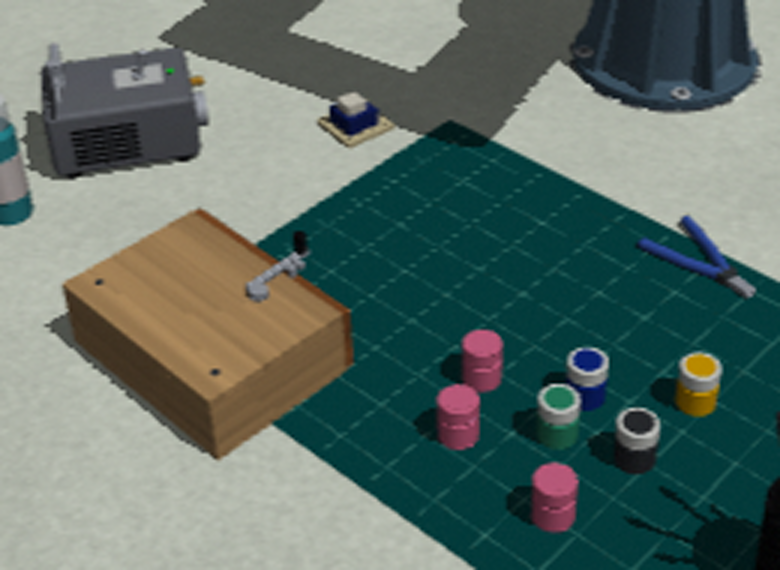

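Run:
```python
from h import *
np.set_printoptions(precision=4,suppress=True)
S={}
for n in ["cabinet","tray","hook","compressor","toggle","jar1","pin"]:
    for c in ("scene","top"):
        env.capture(c)
        for i,d in enumerate(env.silhouettes(c,n)[:9]):
            m=d["pixels"]; S[f"{n}-{c}-{i}"]=m
            ys,xs=np.where(m)
            print(n,c,i,round(d["score"],2),m.sum(),px(d["point"]),(xs.min(),ys.min(),xs.max(),ys.max()) if len(xs) else None)
np.savez("sil.npz",**S)
```

```text
cabinet scene 0 0.83 4901 [248.384 238.32 ] (np.int64(201), np.int64(200), np.int64(297), np.int64(281))
cabinet scene 1 0.44 269 [367.68 269.4 ] (np.int64(359), np.int64(258), np.int64(373), np.int64(279))
cabinet top 0 0.94 2960 [348.992 159.2  ] (np.int64(318), np.int64(135), np.int64(381), np.int64(187))
tray scene 0 0.64 80 [283.712 227.6  ] (np.int64(261), np.int64(210), np.int64(296), np.int64(248))
tray scene 1 0.58 1917 [218.368 165.68 ] (np.int64(194), np.int64(145), np.int64(249), np.int64(188))
hook scene 0 0.5 129 [270.208 219.48 ] (np.int64(263), np.int64(208), np.int64(282), np.int64(228))
hook top 0 0.49 66 [343.232 177.2  ] (np.int64(337), np.int64(166), np.int64(342), np.int64(186))
compressor top 0 0.88 1670 [442.624 211.   ] (np.int64(418), np.int64(180), np.int64(469), np.int64(232))
jar1 scene 0 0.84 274 [415.296 259.12 ] (np.int64(405), np.int64(248), np.int64(420), np.int64(268))
jar1 scene 1 0.82 247 [332.992 267.72 ] (np.int64(327), np.int64(259), np.int64(339), np.int64(279))
jar1 scene 2 0.81 290 [365.12 296.  ] (np.int64(358), np.int64(284), np.int64(372)
[... 702 characters left out ...]
 np.int64(207))
jar1 top 2 0.51 72 [281.472 180.4  ] (np.int64(277), np.int64(176), np.int64(286), np.int64(184))
jar1 top 3 0.46 76 [262.208 198.6  ] (np.int64(258), np.int64(191), np.int64(267), np.int64(200))
jar1 top 4 0.44 67 [265.6  210.08] (np.int64(261), np.int64(206), np.int64(269), np.int64(215))
jar1 top 5 0.42 99 [245.184 226.6  ] (np.int64(238), np.int64(222), np.int64(248), np.int64(232))
pin scene 0 0.64 137 [282.496 223.2  ] (np.int64(247), np.int64(201), np.int64(297), np.int64(249))
pin top 0 0.83 369 [347.392 178.6  ] (np.int64(318), np.int64(177), np.int64(379), np.int64(188))
pin top 1 0.64 75 [246.912 200.48 ] (np.int64(239), np.int64(198), np.int64(248), np.int64(206))
```

```bash
cat > fit.py <<'E'
from h import *
from scipy.optimize import minimize
def boxpts(x0,x1,y0,y1,z0,z1): return np.array([[x,y,z] for x in(x0,x1) for y in(y0,y1) for z in(z0,z1)],float)
def cyl(r,h):
    a=np.linspace(0,2*np.pi,24,endpoint=False); return np.array([[r*np.cos(t),r*np.sin(t),z] for t in a for z in(0,h)])
def pose(P,x,y,th):
    c,s=np.cos(th),np.sin(th); return np.c_[x+c*P[:,0]-s*P[:,1],y+s*P[:,0]+c*P[:,1],P[:,2]]
def raster(cam,P,S=4,roi=None):
    q=np.array([proj(cam,X) for X in P])
    h=cv2.convexHull(((q+.5)*1).astype(np.float32))
    m=np.zeros((400,640),np.uint8)
    cv2.fillConvexPoly(m,np.round(h*256-128).astype(np.int32),255,cv2.LINE_AA,8)
    return m/255.
def fit(P,masks,x0,yaw=True):
    sm={c:cv2.GaussianBlur(m.astype(float),(0,0),1.0) for c,m in masks.items()}
    def f(v):
        p=pose(P,v[0],v[1],v[2]*10 if yaw else 0)
        return sum(((cv2.GaussianBlur(raster(c,p),(0,0),1.0)-m)**2).sum() for c,m in sm.items())
    v0=[x0[0],x0[1]]+([x0[2]/10] if yaw else [])
    st=np.array([v0]+[np.array(v0)+d for d in np.eye(len(v0))*.012])
    r=minimize(f,v0,method="Nelder-Mead",options=dict(initial_simplex=st,xatol=1e-5,fatol=1e-3))
    x=r.x.copy()
    if yaw:x[2]*=10
    return x,r.fun
E
python3 - <<'E'
from fit import *
np.set_printoptions(precision=4,suppress=True)
S=np.load("sil.npz")
B=boxpts(-.085,.075,-.108,.108,0,.072)
m={c:S[f"cabinet-{c}-0"]|(S["pin-top-0"] if c=="top" else (S["pin-scene-0"]|S["tray-scene-0"])) for c in("scene","top")}
for k in (["scene","top"],["scene"],["top"]): print("cab",k,fit(B,{c:m[c] for c in k},[.70,-.02,0]))
C=boxpts(-.08,.08,-.0575,.0575,0,.085)
for t in(-.6,-.6+np.pi): 
  for k in ({"top":S["compressor-top-0"],"scene":S["tray-scene-1"]},{"top":S["compressor-top-0"]},{"scene":S["tray-scene-1"]}): print("comp",fit(C,k,[.55,-.345,t]))
J=cyl(.018,.046)
for i in range(7): print("jar scene",i,fit(J,{"scene":S[f"jar1-scene-{i}"]},onz("scene",np.argwhere(S[f"jar1-scene-{i}"]).mean(0)[::-1],.023),False))
for i in range(6): print("jar top",i,fit(J,{"top":S[f"jar1-top-{i}"]},onz("top",np.argwhere(S[f"jar1-top-{i}"]).mean(0)[::-1],.023),False))
print("handles")
# big crops
for cam,b,n in (("top",(310,130,400,200),"c1"),("top",(410,170,480,240),"c2"),("scene",(185,130,255,195),"c3"),("scene",(195,195,305,285),"c4")):
    save(cam,n,b,7)
E
```

```text
cab ['scene', 'top'] (array([ 0.7098, -0.0205, -0.0468]), np.float64(147.1095959776545))
cab ['scene'] (array([ 0.7084, -0.0219, -0.0459]), np.float64(83.301070541591))
cab ['top'] (array([ 0.7108, -0.0194, -0.0504]), np.float64(50.060050556676565))
comp (array([ 0.541 , -0.3518, -0.5739]), np.float64(307.00564063394154))
comp (array([ 0.544 , -0.3506, -0.6225]), np.float64(128.8287871268685))
comp (array([ 0.5356, -0.3597, -0.554 ]), np.float64(135.44279237732633))
comp (array([ 0.541 , -0.3518,  2.5677]), np.float64(307.00564063394154))
comp (array([ 0.544 , -0.3506,  2.5191]), np.float64(128.8287871268685))
comp (array([ 0.5356, -0.3597,  2.5876]), np.float64(135.44279237732633))
jar scene 0 (array([0.4595, 0.3535]), np.float64(10.316736776503262))
jar scene 1 (array([0.6298, 0.2214]), np.float64(24.727141761308175))
jar scene 2 (array([0.6453, 0.3376]), np.float64(20.35005901481633))
jar scene 3 (array([0.563 , 0.1904]), np.float64(9.346017757797497))
jar scene 4 (array([0.5156, 0.273 ]), np.float64(46.341635373900274))
jar scene 5 (array([0.5722, 0.2845]), np.float64(19.060506678529638))
jar scene 6 (array([0.5502, 0.3517]), np.float64(19.126212863785753))
jar top 0 (array([0.5665, 0.1919]), np.float64(11.93220933582289))
jar top 1 (array([0.5552, 0.3521]), np.float64(6.247390294515883))
jar top 2 (array([0.6336, 0.2216]), np.float64(17.781813504528273))
jar top 3 (array([0.5764, 0.2856]), np.float64(14.547587551327481))
jar top 4 (array([0.5222, 0.2763]), np.float64(19.45490764573543))
jar top 5 (array([0.4647, 0.3536]), np.float64(4.729341245389345))
handles
```

```bash
python3 -c "
import cv2,numpy as np
a=[cv2.imread(f'pics/c{i}.png') for i in (1,2,3,4)]
a=[cv2.resize(x,(395,295)) if 0 else cv2.resize(x,None,fx=395/x.shape[1],fy=395/x.shape[1]) for x in a]
a=[cv2.copyMakeBorder(x[:395],0,max(0,395-x.shape[0]),0,5,0) for x in a]
cv2.imwrite('pics/c12.png',np.hstack(a[:2]));cv2.imwrite('pics/c34.png',np.hstack(a[2:]))"
```

```text
(no output)
```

View pics/c12.png

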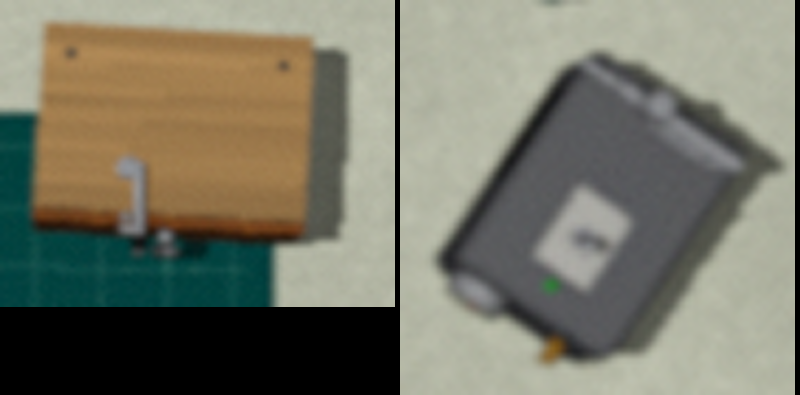

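View pics/c34.png

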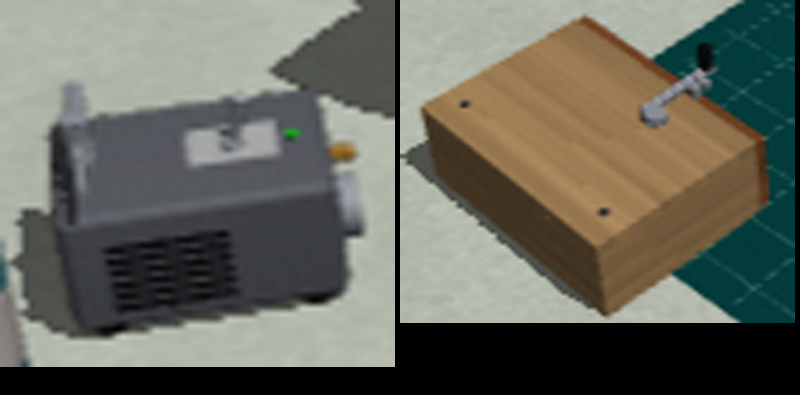

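Run:
```python
from fit import *
np.set_printoptions(precision=4,suppress=True)
print("plate",onz("top",(410+188/5.64,170+238/5.64),.087), onz("scene",(185+231/5.64,130+143/5.64),.087))
print("tip",onz("top",(410+172/5.64,170+238/5.64),.116),onz("scene",(185+238/5.64,130+97/5.64),.116))
print("knob",onz("top",(310+138/4.39,130+247/4.39),.1),onz("scene",(195+(706-400)/3.59,195+46/3.59),.1))
p=[.543,-.351,-.6]
for c in("top","scene"):
    print(c,[proj(c,X) for X in pose(np.array([[-.025,0,.085],[-.0345,0,.1156],[-.0155,0,.1156],[.06,0,.113]]),*p)])
print("brushpot",onz("scene",(448,330),0),onz("top",(193,193),.09))
# compressor colour segmentation
im=env.capture("top").astype(int);sub=im[165:245,405:485]
m=(sub.max(2)<125)&(sub.max(2)-sub.min(2)<25)
cv2.imwrite("pics/compmask.png",cv2.resize((m*255).astype(np.uint8),None,fx=5,fy=5,interpolation=0))
```

```text
plate [ 0.5234 -0.3422  0.087 ] [ 0.5237 -0.337   0.087 ]
tip [ 0.5212 -0.3246  0.116 ] [ 0.5162 -0.3336  0.116 ]
knob [0.606  0.0095 0.1   ] [0.6077 0.0088 0.1   ]
top [array([441.6434, 212.5201]), array([442.5206, 214.2087]), array([445.6655, 209.6203]), array([457.878 , 191.5469])]
scene [array([226.3847, 155.7118]), array([228.0145, 147.3194]), array([222.1013, 148.1094]), array([198.4881, 151.9734])]
brushpot [0.5838 0.5358 0.    ] [0.5761 0.5185 0.09  ]
```

View pics/compmask.png

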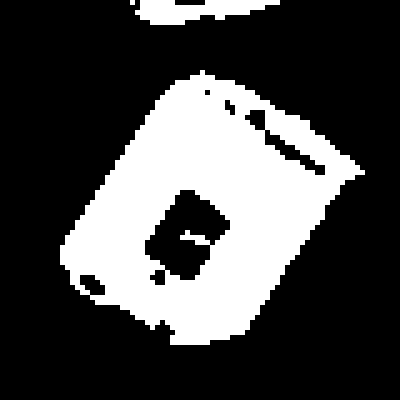

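Call:
arm_command:
  deltas:
    - [[243,217,-40],-1.01,1]
    - [[243,217,-40],-1.01,1]
    - [[243,217,-40],-1.01,1]
    - [[243,217,-40],-1.01,1]
    - [[243,217,-40],-1.01,1]
    - [[243,217,-40],-1.01,1]
    - [[243,217,-40],-1.01,1]
    - [[243,217,-40],-1.01,1]
    - [[243,217,-40],-1.01,1]
    - [[243,217,-40],-1.01,1]
  grip_force: 15

```text
t: 3.98
ee_pos: [0.4807, -0.3042, 0.198]
tool_rot: [0.957, -0.29, -0.0, -0.001]
wrist_force: [-0.1, -0.2, 0.1]
gripper_width: 0.263
```

Call:
arm_command:
  deltas:
    - [[-2,-2,-48],0,1]
    - [[-2,-2,-96],0,1]
    - [[-2,-2,-96],0,1]
    - [[-2,-2,-96],0,1]
    - [[-2,-2,-96],0,1]
    - [[-2,-2,-96],0,1]

```text
t: 4.48
ee_pos: [0.4774, -0.3113, 0.1051]
tool_rot: [0.957, -0.29, 0.002, 0.001]
wrist_force: [-0.4, -0.6, 1.1]
gripper_width: 0.009
```

```bash
python3 -c "
from h import *
save('scene','s1',(170,110,270,200),6);print(env.get_state()['ee_pos'])"
```

```text
[ 0.47760945 -0.31133249  0.10540725]
```

View pics/s1.png

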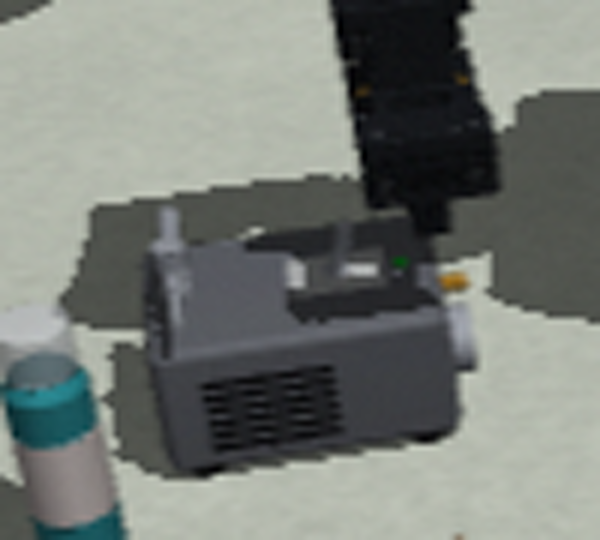

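Call:
arm_command:
  deltas:
    - [[8,-6,-3],0,1]
    - [[16,-11,-3],0,1]
    - [[22,-15,-3],0,1]
    - [[27,-18,-3],0,1]
    - [[31,-21,-3],0,1]
    - [[35,-23,-3],0,1]
    - [[38,-25,-3],0,1]
    - [[40,-26,-3],0,1]
    - [[40,-26,-3],0,1]

```text
t: 5.28
ee_pos: [0.5164, -0.3356, 0.0995]
tool_rot: [0.957, -0.29, -0.0, -0.0]
wrist_force: [-2.5, 0.4, 1.7]
gripper_width: 0.004
```

```bash
python3 -c "
from h import *
save('scene','s2',(170,110,270,200),6);print(env.get_state()['ee_pos'])"
```

```text
[ 0.51640954 -0.33561242  0.09957036]
```

View pics/s2.png

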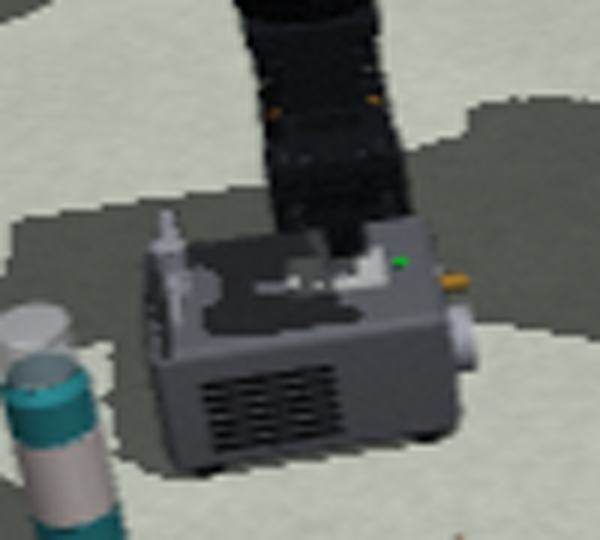

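Call:
arm_command:
  deltas:
    - [[-16,11,3],0,1]
    - [[-33,22,10],0,1]
    - [[-33,22,50],0,1]
    - [[-33,22,100],0,1]
    - [[-33,22,100],0,1]
    - [[-33,22,100],0,1]

```text
t: 5.83
ee_pos: [0.4855, -0.3155, 0.2044]
tool_rot: [0.957, -0.29, 0.004, 0.002]
wrist_force: [0.2, 0.9, 0.3]
gripper_width: 0.002
```

```bash
python3 -c "
from h import *
save('scene','s3',(170,110,270,200),6);print(env.get_state()['ee_pos'])"
```

```text
[ 0.48437911 -0.31440982  0.20153645]
```

View pics/s3.png

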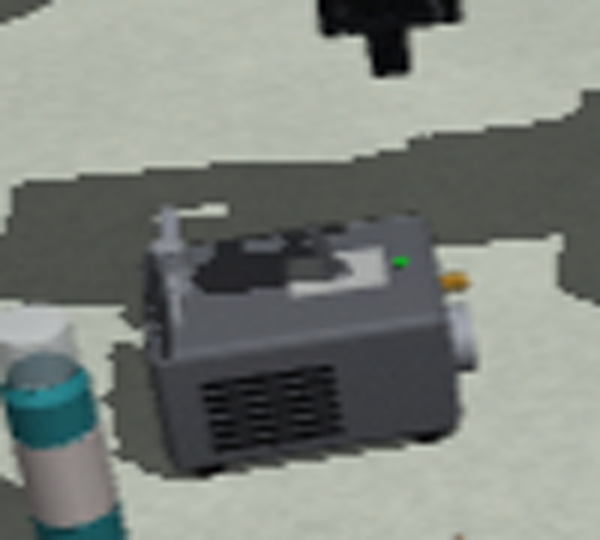

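Call:
arm_command:
  deltas:
    - [[123,325,0],0.54,0.2]
    - [[123,325,0],0.54,0.2]
    - [[123,325,0],0.54,0.2]
    - [[123,325,0],0.54,0.2]
    - [[123,325,0],0.54,0.2]
    - [[123,325,0],0.54,0.2]
    - [[123,325,0],0.54,0.2]
    - [[123,325,0],0.54,0.2]
    - [[123,325,0],0.54,0.2]
    - [[123,325,0],0.54,0.2]

```text
t: 6.72
ee_pos: [0.6059, 0.0151, 0.1971]
tool_rot: [1.0, -0.022, -0.002, -0.001]
wrist_force: [-1.7, 0.1, 0.5]
gripper_width: 0.401
```

```bash
python3 -c "
from h import *
import cv2
save('scene','s4a',(190,130,320,240),4);save('top','s4b',(400,160,490,245),4)
print(env.get_state()['ee_pos'],env.get_state()['tool_rot'])
a=cv2.imread('pics/s4a.png');b=cv2.imread('pics/s4b.png');
cv2.imwrite('pics/s4c.png',cv2.copyMakeBorder(b,0,0,0,0,0));"
```

```text
[0.60541813 0.01142943 0.19769656] [ 9.99724523e-01 -2.34172663e-02 -1.58136417e-03  9.74003505e-05]
```

View pics/s4a.png

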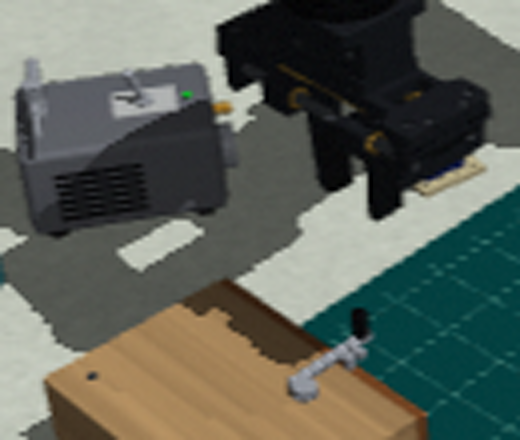

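View pics/s4b.png

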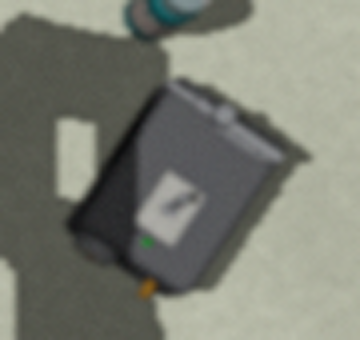

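The toggle now leans to the +x side, from base (140,95) to tip (130,75) in the scene crop. Next is the hook: I'll lower over the finger knob and grip it.

Call:
arm_command:
  deltas:
    - [[2,-2,-40],0,0.2]
    - [[2,-2,-80],0,0.2]
    - [[2,-2,-111],0,0.2]
    - [[2,-2,-111],0,0.2]
    - [[2,-2,-111],0,1]
    - [[2,-2,-111],0,1]
    - [[2,-2,-111],0,1]
    - [[2,-2,-111],0,1]
    - [[2,-2,-111],0,1]
    - [[2,-2,-111],0,1]
  grip_force: 6

```text
t: 7.65
ee_pos: [0.6101, 0.009, 0.0911]
tool_rot: [1.0, -0.024, 0.002, 0.0]
wrist_force: [-0.0, -0.8, 7.3]
gripper_width: 0.13
```

```bash
python3 -c "
from h import *
save('scene','s5',(230,150,330,240),6);print(env.get_state()['ee_pos'],env.get_state()['gripper_width']*88)"
```

```text
[0.61008245 0.00900937 0.0910699 ] 11.4066633978964
```

View pics/s5.png

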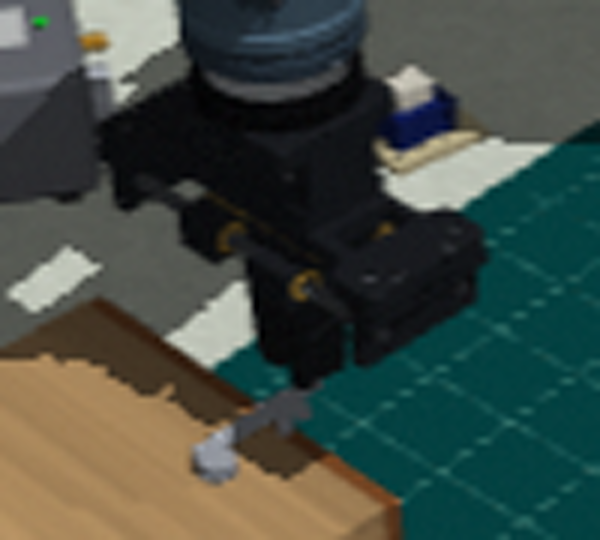

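Call:
arm_command:
  deltas:
    - [[1,-8,1],0.12,1]
    - [[4,-16,1],0.25,1]
    - [[8,-23,1],0.37,1]
    - [[12,-30,1],0.5,1]
    - [[17,-36,1],0.62,1]
    - [[23,-41,1],0.75,1]
    - [[30,-46,1],0.87,1]
    - [[37,-49,1],1.0,1]
    - [[44,-52,1],1.12,1]
    - [[50,-53,1],1.25,1]

```text
t: 8.53
ee_pos: [0.6597, -0.0442, 0.0913]
tool_rot: [0.824, 0.566, 0.001, 0.001]
wrist_force: [0.5, -2.3, 3.1]
gripper_width: 0.131
```

```bash
python3 -c "
from h import *
save('scene','s6',(200,150,330,270),5);print(env.get_state()['ee_pos'],env.get_state()['gripper_width']*88)"
```

```text
[ 0.66058399 -0.04439562  0.09142037] 11.041809654628423
```

View pics/s6.png

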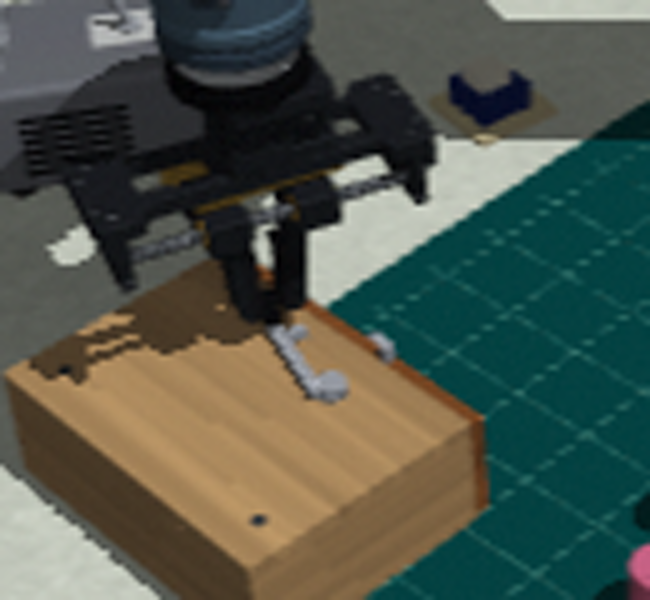

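Call:
arm_command:
  deltas:
    - [[0,0,0],0,0.3]
    - [[0,0,0],0,0.2]
    - [[0,0,0],0,0.2]
    - [[0,0,35],0,0]
    - [[0,0,75],0,0]
    - [[-52,28,75],-0.37,0]
    - [[-52,28,75],-0.5,0]
    - [[-52,28,75],-0.62,0]
    - [[-52,28,75],-0.75,0]
    - [[-52,28,75],-0.87,0]

```text
t: 9.42
ee_pos: [0.6056, -0.015, 0.1648]
tool_rot: [0.961, 0.278, -0.0, -0.0]
wrist_force: [0.2, 0.9, -0.5]
gripper_width: 0.5
```

```bash
python3 -c "
from h import *
from fit import pose
save('scene','s7',(200,150,330,270),5);print(env.get_state()['ee_pos'])
print(onz('scene',(200+380/5,150+346/5),.05))
print([ (proj('scene',X)-[200,150])*5 for X in pose(np.array([[-.105,0,.044],[-.105,0,.055],[-.085,-.108,.071],[-.085,.108,.071],[-.085,.108,0],[-.031,-.027,.1]]),.7098,-.0205,-.047)])"
```

```text
[ 0.60573422 -0.01513113  0.16467121]
[ 0.61070435 -0.01058329  0.05      ]
[array([382.16585762, 345.39948082]), array([380.71820302, 330.65330907]), array([232.69712022, 243.92236003]), array([481.78028028, 414.35269844]), array([488.07677422, 510.02232069]), array([239.67471145, 308.0953578 ])]
```

View pics/s7.png

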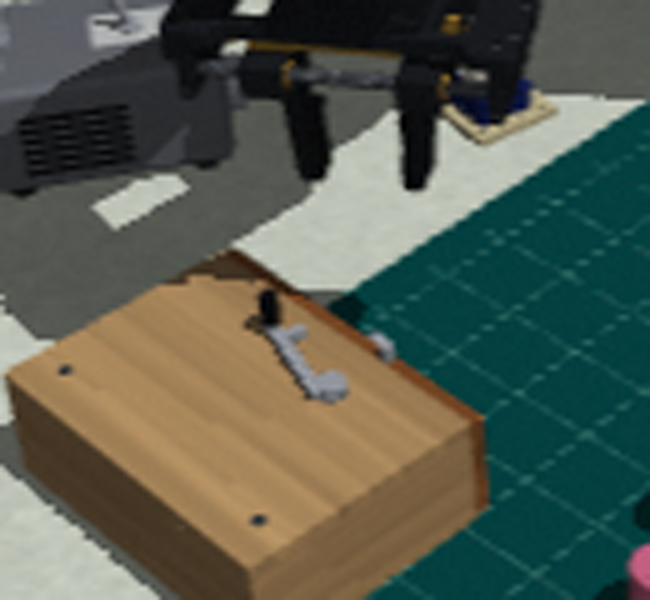

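Call:
arm_command:
  deltas:
    - [[2,-1,0],-0.12,0]
    - [[2,-1,0],-0.25,0]
    - [[2,-1,0],-0.37,0]
    - [[2,-1,0],-0.5,0]
    - [[2,-1,-30],-0.61,0]
    - [[2,-1,-70],-0.61,0]
    - [[2,-1,-105],-0.61,0]
    - [[2,-1,-139],-0.61,0]
    - [[2,-1,-139],-0.61,0]
    - [[2,-1,-139],-0.61,0]

```text
t: 10.3
ee_pos: [0.6062, -0.016, 0.0238]
tool_rot: [1.0, -0.019, -0.003, -0.001]
wrist_force: [0.1, 0.1, 0.4]
gripper_width: 0.501
```

Call:
arm_command:
  deltas:
    - [[0,0,0],0,1]
    - [[0,0,0],0,1]
    - [[0,0,0],0,1]
    - [[0,0,0],0,1]
    - [[0,0,0],0,1]
    - [[0,0,0],0,1]
  grip_force: 25

```text
t: 10.8
ee_pos: [0.6104, -0.0154, 0.0284]
tool_rot: [1.0, -0.019, 0.002, -0.001]
wrist_force: [0.4, 5.6, 4.9]
gripper_width: 0.232
```

```bash
python3 -c "
from h import *
save('scene','s8',(200,150,330,270),5);print(env.get_state()['ee_pos'])"
```

```text
[ 0.61032812 -0.01535527  0.02834023]
```

View pics/s8.png

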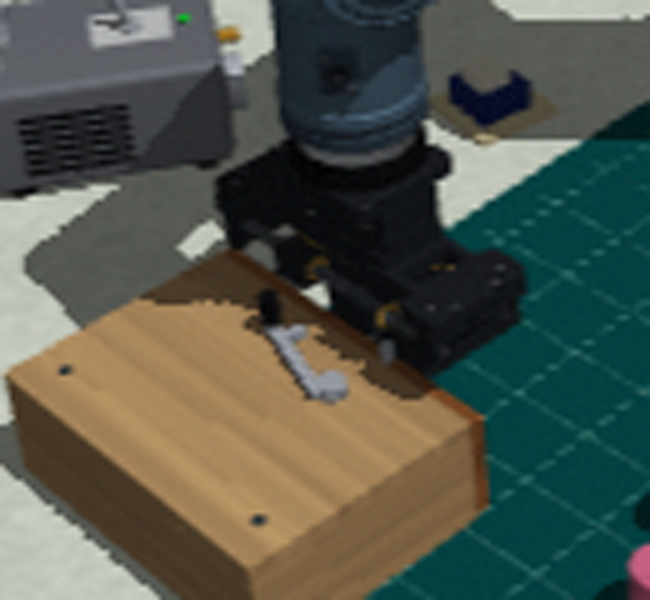

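Call:
arm_command:
  deltas:
    - [[-5,0,0],0,1]
    - [[-20,1,0],0,1]
    - [[-40,2,0],0,1]
    - [[-60,3,0],0,1]
    - [[-80,4,0],0,1]
    - [[-100,5,0],0,1]
    - [[-120,6,0],0,1]
    - [[-138,6.5,0],0,1]
    - [[-148,7,0],0,1]
    - [[-152,7,0],0,1]

```text
t: 11.68
ee_pos: [0.4603, -0.0091, 0.0286]
tool_rot: [1.0, -0.02, 0.006, -0.0]
wrist_force: [20.9, 11.9, -13.4]
gripper_width: 0.234
```

Call:
arm_command:
  deltas:
    - [[0,0,0],0,1]
    - [[0,0,0],0,1]

```text
t: 11.85
ee_pos: [0.4605, -0.0091, 0.0284]
tool_rot: [1.0, -0.02, 0.005, -0.0]
wrist_force: [7.6, 7.9, 0.8]
gripper_width: 0.232
```

```bash
python3 -c "
from h import *
save('scene','s9',(190,130,390,280),4);s=env.get_state();print(s['ee_pos'],s['wrist_force'],s['gripper_width']*88)"
```

```text
[ 0.46049206 -0.00907105  0.02840814] [8.3313957  8.80920645 0.63291233] 20.41585440006482
```

View pics/s9.png

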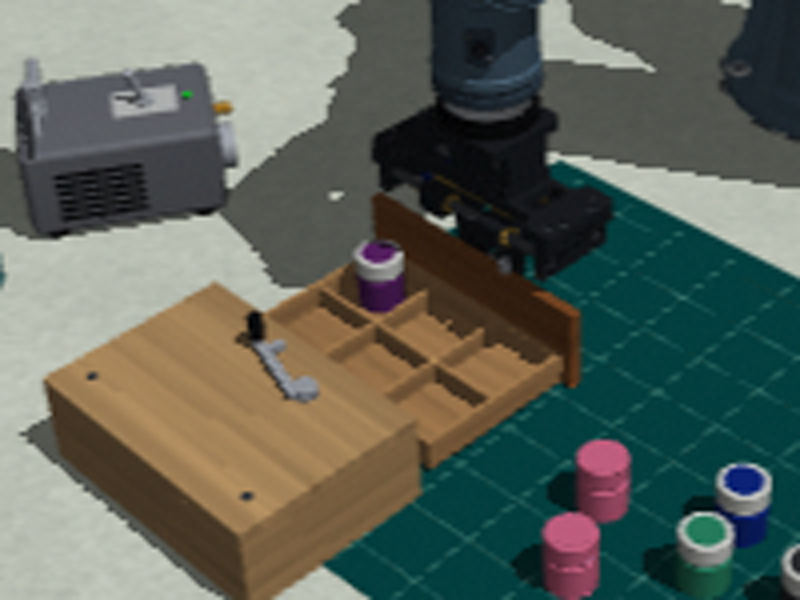

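Call:
arm_command:
  deltas:
    - [[0,0,0],0,0]
    - [[0,0,0],0,0]
    - [[0,0,0],0,0]
    - [[0,0,0],0,0]
    - [[0,0,30],0,0]
    - [[0,0,70],0,0]
    - [[0,0,110],0,0]
    - [[0,40,150],0,0]
    - [[10,80,170],0,0]
    - [[20,120,170],0,0]

```text
t: 12.73
ee_pos: [0.4749, 0.095, 0.1978]
tool_rot: [1.0, -0.021, 0.004, 0.0]
wrist_force: [1.9, 0.8, -0.1]
gripper_width: 0.504
```

Run:
```python
from fit import *
np.set_printoptions(precision=4,suppress=True)
print(env.get_state()['ee_pos'])
env.capture("scene")
for d in env.tip_of("scene","tray_in")[:2]: print("tray_in",d["score"],onz("scene",px(d["point"]),.01))
env.capture("top")
for d in env.tip_of("top","tray_in")[:2]: print("tray_in",d["score"],onz("top",px(d["point"]),.01))
T=dict(cab=(.7098,-.0205,-.047))
P=[]
c=-.009-.15
L=[[c+x,y,.03] for x in(-.066,0,.066) for y in (-.1,-.032,.032,.1)]
for cam,b in(("scene",(240,170,350,260)),("top",(300,160,400,240))):
    im=env.capture(cam)[b[1]:b[3],b[0]:b[2],::-1]; im=cv2.resize(im,None,fx=7,fy=7,interpolation=cv2.INTER_CUBIC)
    for X in pose(np.array(L),*T["cab"]):
        q=(proj(cam,X)+.5-b[:2])*7-.5; cv2.circle(im,tuple(int(v) for v in q),4,(0,0,255),-1)
    cv2.imwrite(f"pics/tray_{cam}.png",im)
```

```text
[0.4749 0.095  0.1978]
tray_in 0.96 [ 0.5459 -0.0139  0.01  ]
```

View pics/tray_scene.png

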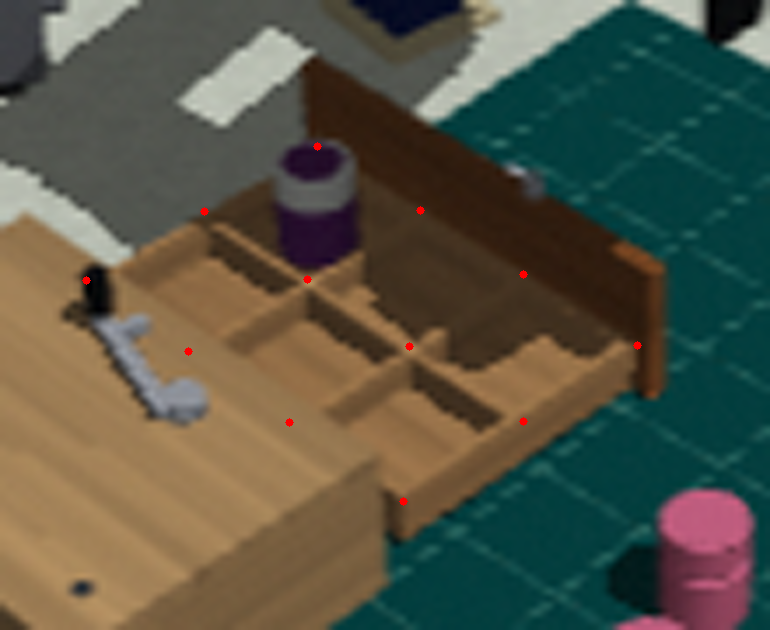

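View pics/tray_top.png

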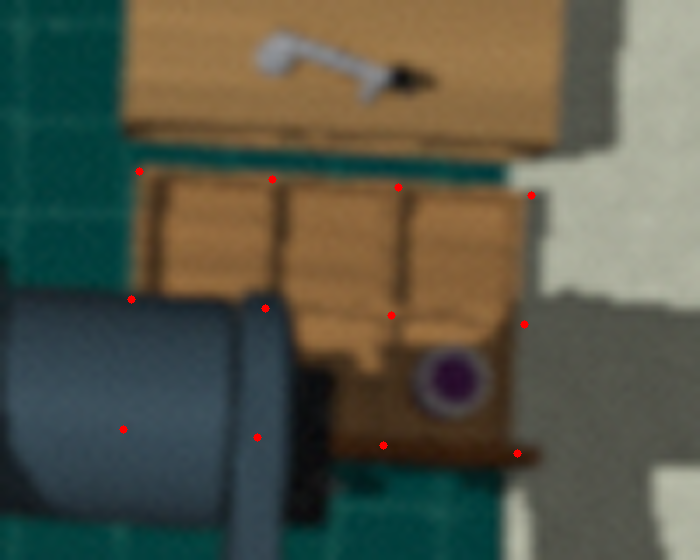

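```bash
cat > jars.py <<'E'
from fit import *
import sys
J=cyl(.018,.046)
def jars(cam="scene"):
    im=env.capture(cam); out=[]
    for d in env.silhouettes(cam,"jar1"):
        m=d["pixels"]
        if not(120<m.sum()<420) and cam=="scene": continue
        g=onz(cam,np.argwhere(m).mean(0)[::-1],.023)
        x,f=fit(J,{cam:m},g,False)
        if f>90: continue
        q=proj(cam,[x[0],x[1],.046]).round().astype(int)
        col=im[q[1]-1:q[1]+2,q[0]-1:q[0]+2].reshape(-1,3).mean(0).astype(int)
        b=np.array([.0025,.001]) if cam=="scene" else np.array([-.0025,-.001])
        print(cam,round(d["score"],2),(x+b).round(4),"res",round(f,1),"rgb",col,"px",q)
if __name__=="__main__":
    for c in sys.argv[1:] or ["scene"]: jars(c)
    save("scene","last",(190,130,490,340),2.6)
    s=env.get_state();print(s["t"],s["ee_pos"],s["gripper_width"]*88)
E
python3 jars.py scene top
```

```text
scene 0.74 [0.5656 0.1914] res 7.2 rgb [190  92 125] px [341 244]
scene 0.71 [0.5207 0.2763] res 42.5 rgb [ 12  34 117] px [376 249]
scene 0.65 [0.6487 0.3393] res 20.5 rgb [189  91 124] px [365 289]
scene 0.56 [0.5755 0.2867] res 17.9 rgb [ 36 122  91] px [366 262]
scene 0.55 [0.5534 0.3532] res 8.5 rgb [39 41 45] px [393 270]
scene 0.54 [0.631  0.2199] res 15.2 rgb [189  92 125] px [333 262]
top 0.62 [0.4603 0.3519] res 7.3 rgb [192 142   0] px [242 227]
top 0.6 [0.5527 0.3511] res 9.4 rgb [40 41 44] px [243 201]
top 0.59 [0.5197 0.2745] res 13.4 rgb [ 19  39 115] px [265 211]
top 0.58 [0.5735 0.2846] res 4.8 rgb [ 34 119  87] px [262 195]
top 0.49 [0.564  0.1907] res 18.6 rgb [187  89 116] px [289 198]
top 0.46 [0.6293 0.2203] res 3.3 rgb [186  88 115] px [281 180]
top 0.44 [0.6483 0.3375] res 6.4 rgb [186  87 115] px [248 174]
13.2833 [0.47256995 0.09400372 0.19265355] 44.109229682516315
```

View pics/last.png

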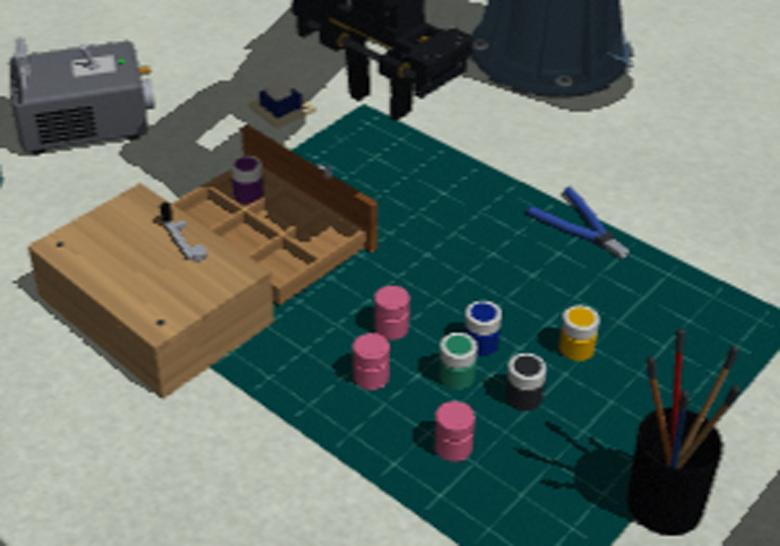

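Call:
arm_command:
  deltas:
    - [[47,181,0],0,-0.3]
    - [[47,181,0],0,-0.3]
    - [[47,181,0],0,-0.3]
    - [[47,181,0],0,-0.3]
    - [[47,181,0],0,-0.3]
    - [[47,181,-40],0,-0.3]
    - [[47,181,-80],0,-0.3]
    - [[47,181,-110],0,-0.3]
    - [[47,181,-110],0,-0.3]
    - [[47,181,-110],0,-0.3]

```text
t: 14.12
ee_pos: [0.5186, 0.2751, 0.0816]
tool_rot: [1.0, -0.02, -0.002, 0.001]
wrist_force: [0.2, 0.4, 0.4]
gripper_width: 0.651
```

```bash
python3 jars.py scene
```

```text
scene 0.87 [0.6472 0.3386] res 9.2 rgb [186  89 122] px [365 289]
scene 0.71 [0.5542 0.3523] res 22.4 rgb [39 41 44] px [392 270]
scene 0.69 [0.634  0.2219] res 13.3 rgb [187  90 123] px [332 263]
scene 0.66 [0.5205 0.2769] res 57.4 rgb [ 3 13 49] px [376 249]
scene 0.61 [0.5652 0.191 ] res 9.7 rgb [84 39 53] px [341 243]
scene 0.53 [0.5759 0.2863] res 17.6 rgb [ 35 118  88] px [366 262]
scene 0.51 [0.4633 0.354 ] res 9.9 rgb [188 142   0] px [413 251]
14.2667 [0.52193641 0.276227   0.08589545] 57.3990554143813
```

View pics/last.png

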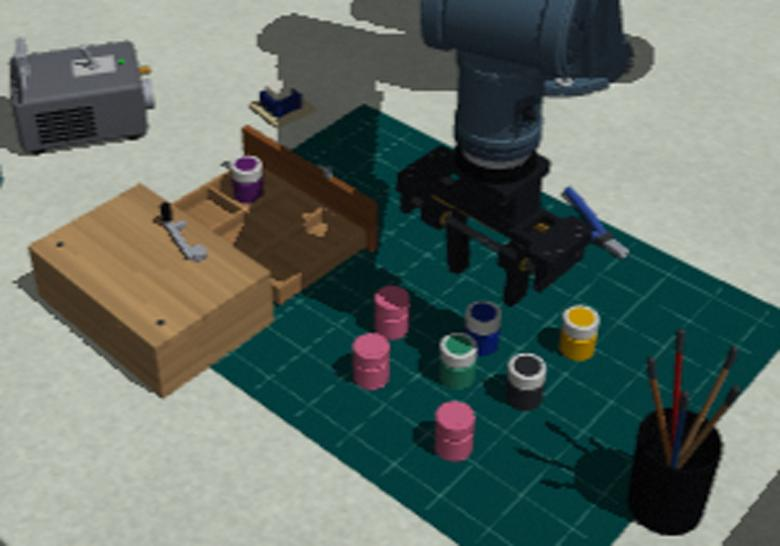

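Call:
arm_command:
  deltas:
    - [[-1,0,-35],0,-0.3]
    - [[-1,0,-61],0,-0.3]
    - [[-1,0,-61],0,-0.3]
    - [[-1,0,-61],0,0.5]
    - [[-1,0,-61],0,0.5]
    - [[-1,0,-61],0,0.5]
    - [[-1,0,-61],0,0.5]
    - [[-1,0,-61],0,0.5]
    - [[-1,0,-61],0,0.5]
    - [[-1,0,-61],0,0.5]
  grip_force: 25

```text
t: 15.1
ee_pos: [0.5208, 0.2766, 0.0247]
tool_rot: [1.0, -0.019, 0.002, -0.001]
wrist_force: [-1.2, -0.6, 7.7]
gripper_width: 0.401
```

Call:
arm_command:
  deltas:
    - [[0,0,40],0,0.5]
    - [[0,0,80],0,0.5]
    - [[0,0,115],0,0.5]
    - [[0,-40,115],0,0.5]
    - [[10,-80,115],0,0.5]
    - [[20,-120,115],0,0.5]
    - [[30,-160,115],0,0.5]
    - [[40,-200,115],0,0.5]
    - [[50,-240,115],0,0.5]
    - [[56,-280,115],0,0.5]

```text
t: 15.93
ee_pos: [0.5757, -0.0061, 0.1384]
tool_rot: [1.0, -0.019, 0.001, 0.0]
wrist_force: [0.4, 0.8, -1.1]
gripper_width: 0.398
```

Call:
arm_command:
  deltas:
    - [[0,-40,0],0,0.5]
    - [[0,-75,0],0,0.5]
    - [[0,-75,0],0,0.5]
    - [[0,-75,0],0,0.5]
    - [[0,-75,0],0,0.5]

```text
t: 16.35
ee_pos: [0.5748, -0.0787, 0.1376]
tool_rot: [1.0, -0.019, 0.0, -0.0]
wrist_force: [-0.2, -0.0, -0.4]
gripper_width: 0.403
```

```bash
python3 jars.py scene
```

```text
scene 0.85 [0.5734 0.2856] res 35.4 rgb [ 36 124  93] px [367 262]
scene 0.7 [0.6318 0.2205] res 11.7 rgb [193  94 128] px [333 262]
scene 0.68 [0.6481 0.3387] res 14.9 rgb [192  93 127] px [365 289]
scene 0.58 [0.566  0.1912] res 8.0 rgb [194  95 129] px [340 244]
scene 0.49 [ 0.4796 -0.206 ] res 33.8 rgb [ 8 16 53] px [264 174]
scene 0.49 [0.5524 0.3522] res 22.2 rgb [40 42 46] px [393 270]
16.5 [ 0.5748072  -0.07746383  0.13733234] 35.1554897560753
```

View pics/last.png

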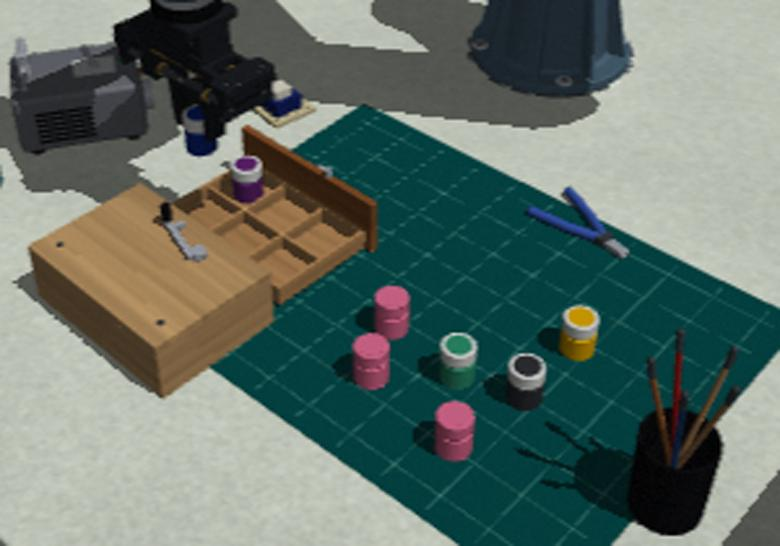

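Call:
arm_command:
  deltas:
    - [[2,-1,-35],0,0.5]
    - [[2,-1,-70],0,0.5]
    - [[2,-1,-90],0,0.5]
    - [[2,-1,-102],0,0.5]
    - [[2,-1,-102],0,0.5]
    - [[2,-1,-102],0,-0.1]
    - [[2,-1,-102],0,-0.1]
    - [[2,-1,-102],0,-0.1]
    - [[2,-1,-102],0,-0.1]

```text
t: 17.25
ee_pos: [0.5774, -0.0799, 0.036]
tool_rot: [1.0, -0.019, 0.001, 0.0]
wrist_force: [0.7, -0.4, -0.3]
gripper_width: 0.551
```

Call:
arm_command:
  deltas:
    - [[0,0,40],0,-0.1]
    - [[0,0,80],0,-0.1]
    - [[0,0,110],0,-0.1]
    - [[0,40,120],0,-0.3]
    - [[0,80,120],0,-0.3]
    - [[0,120,120],0,-0.3]
    - [[0,160,120],0,-0.3]
    - [[0,200,120],0,-0.3]
    - [[0,240,120],0,-0.3]
    - [[-2,280,120],0,-0.3]

```text
t: 18.08
ee_pos: [0.5749, 0.2019, 0.156]
tool_rot: [1.0, -0.019, 0.001, -0.0]
wrist_force: [0.9, -0.3, -0.5]
gripper_width: 0.654
```

```bash
python3 jars.py scene
```

```text
scene 0.8 [0.6319 0.2204] res 17.9 rgb [193  93 127] px [332 262]
scene 0.79 [0.4623 0.3542] res 9.8 rgb [194 147   0] px [413 251]
scene 0.79 [0.6491 0.3394] res 15.5 rgb [192  93 126] px [365 289]
scene 0.76 [0.5746 0.2856] res 18.0 rgb [ 37 124  93] px [366 262]
scene 0.67 [0.5639 0.1907] res 8.8 rgb [181  88 120] px [341 243]
scene 0.57 [ 0.5687 -0.0916] res 12.0 rgb [ 5 15 52] px [268 201]
scene 0.55 [0.5528 0.3526] res 16.4 rgb [40 42 46] px [393 270]
18.2333 [0.57424355 0.20287966 0.15556805] 56.86811162791274
```

View pics/last.png

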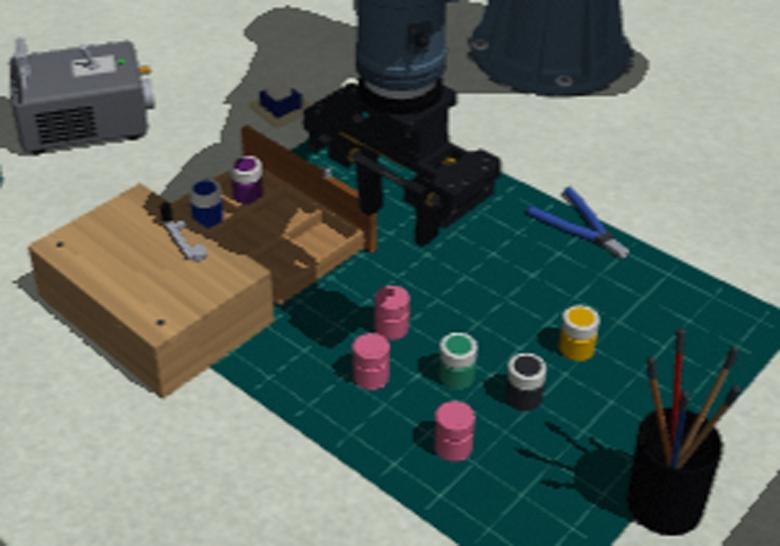

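Call:
arm_command:
  deltas:
    - [[0,41,0],0,-0.2]
    - [[0,82,0],0,-0.2]
    - [[0,82,-30],0,-0.2]
    - [[0,82,-70],0,-0.2]
    - [[0,82,-70],0,-0.2]
    - [[0,82,-70],0,-0.2]
    - [[0,82,-100],0,-0.2]
    - [[0,82,-131],0,-0.2]
    - [[0,82,-131],0,-0.2]
    - [[0,82,-131],0,-0.2]

```text
t: 19.07
ee_pos: [0.575, 0.2809, 0.0251]
tool_rot: [1.0, -0.02, -0.001, 0.0]
wrist_force: [1.0, 0.4, -0.3]
gripper_width: 0.603
```

Call:
arm_command:
  deltas:
    - [[0,0,0],0,0.5]
    - [[0,0,0],0,0.5]
    - [[0,0,0],0,0.5]
    - [[0,0,0],0,0.5]
    - [[0,0,0],0,0.5]
    - [[0,0,0],0,0.5]

```text
t: 19.57
ee_pos: [0.5769, 0.2825, 0.0271]
tool_rot: [1.0, -0.019, 0.002, -0.0]
wrist_force: [-1.8, -0.7, 7.1]
gripper_width: 0.403
```

Call:
arm_command:
  deltas:
    - [[0,0,40],0,0.5]
    - [[0,0,80],0,0.5]
    - [[0,0,115],0,0.5]
    - [[0,-40,115],0,0.5]
    - [[1,-80,115],0,0.5]
    - [[2,-120,115],0,0.5]
    - [[3,-160,115],0,0.5]
    - [[4,-200,115],0,0.5]
    - [[5,-240,115],0,0.5]
    - [[5,-280,115],0,0.5]

```text
t: 20.4
ee_pos: [0.5799, 0.0002, 0.1403]
tool_rot: [1.0, -0.019, 0.001, 0.0]
wrist_force: [0.7, 0.2, -0.6]
gripper_width: 0.398
```

```bash
python3 jars.py scene
```

```text
scene 0.86 [0.5535 0.3518] res 17.0 rgb [40 42 46] px [392 270]
scene 0.82 [0.6316 0.2206] res 6.6 rgb [194  95 129] px [333 262]
scene 0.68 [0.4624 0.3538] res 23.6 rgb [196 148   0] px [413 251]
scene 0.68 [0.6493 0.3393] res 5.2 rgb [193  94 128] px [365 289]
scene 0.62 [0.5657 0.1914] res 7.1 rgb [195  96 129] px [341 244]
scene 0.56 [ 0.5685 -0.0894] res 12.7 rgb [ 5 15 53] px [269 202]
scene 0.48 [ 0.4807 -0.1144] res 44.8 rgb [16 52 40] px [284 185]
20.55 [ 0.580221   -0.00089496  0.14017997] 35.372777548823855
```

View pics/last.png

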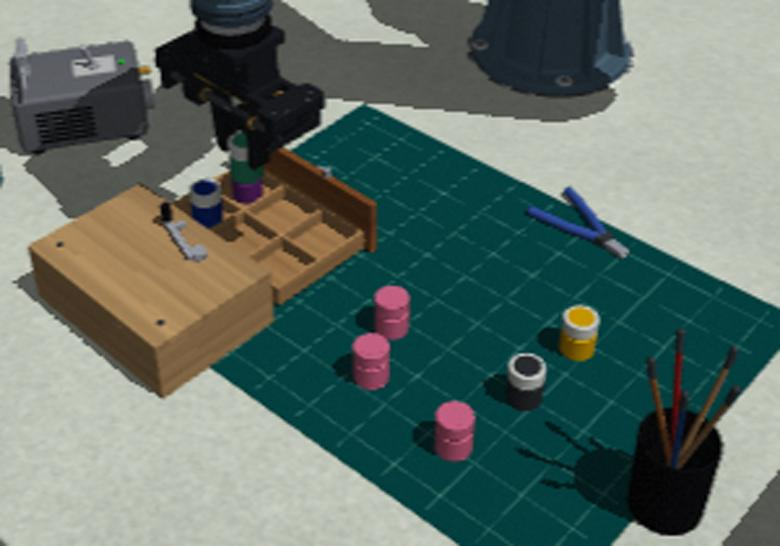

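Call:
arm_command:
  deltas:
    - [[0,-10,0],0,0.5]
    - [[0,-10,-35],0,0.5]
    - [[0,-10,-70],0,0.5]
    - [[0,-10,-90],0,0.5]
    - [[0,-10,-102],0,0.5]
    - [[0,-10,-102],0,0.5]
    - [[0,-10,-102],0,0]
    - [[0,-10,-102],0,0]
    - [[0,-10,-102],0,0]
    - [[0,-10,-102],0,0]

```text
t: 21.38
ee_pos: [0.5804, -0.0078, 0.038]
tool_rot: [1.0, -0.019, 0.001, 0.0]
wrist_force: [-0.3, -0.4, 0.6]
gripper_width: 0.503
```

Call:
arm_command:
  deltas:
    - [[0,0,40],0,0]
    - [[0,0,80],0,0]
    - [[0,0,120],0,0]
    - [[0,40,120],0,-0.3]
    - [[-5,80,120],0,-0.3]
    - [[-10,120,120],0,-0.3]
    - [[-15,160,120],0,-0.3]
    - [[-20,200,120],0,-0.3]
    - [[-25,240,120],0,-0.3]
    - [[-27,280,120],0,-0.3]

```text
t: 22.22
ee_pos: [0.552, 0.274, 0.1578]
tool_rot: [1.0, -0.019, 0.0, -0.0]
wrist_force: [1.4, -0.5, 1.0]
gripper_width: 0.65
```

```bash
python3 jars.py scene
```

```text
scene 0.84 [0.6332 0.2212] res 7.1 rgb [190  92 126] px [332 262]
scene 0.76 [0.4649 0.3563] res 8.6 rgb [191 144   0] px [414 252]
scene 0.72 [ 0.5674 -0.0912] res 13.0 rgb [ 14  35 119] px [269 201]
scene 0.63 [0.5527 0.3528] res 34.7 rgb [39 42 45] px [393 270]
scene 0.63 [0.5656 0.1914] res 7.0 rgb [85 40 54] px [341 244]
scene 0.53 [0.6477 0.3386] res 26.7 rgb [189  91 124] px [365 289]
scene 0.46 [ 0.5675 -0.0176] res 18.0 rgb [16 53 39] px [286 211]
22.3667 [0.55209157 0.27485847 0.15759164] 57.44590839826746
```

View pics/last.png

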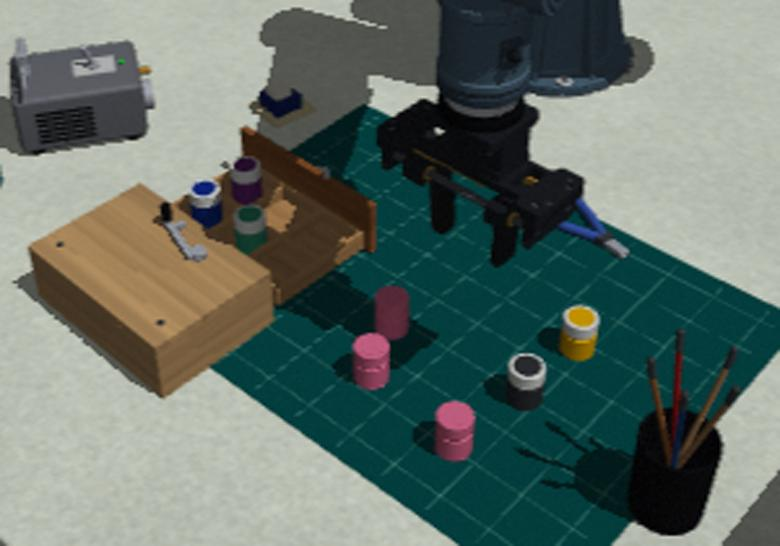

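Call:
arm_command:
  deltas:
    - [[1,40,0],0,-0.3]
    - [[1,77,-10],0,-0.3]
    - [[1,77,-40],0,-0.3]
    - [[1,77,-70],0,-0.3]
    - [[1,77,-70],0,-0.3]
    - [[1,77,-70],0,-0.3]
    - [[1,77,-100],0,-0.3]
    - [[1,77,-132],0,-0.3]
    - [[1,77,-132],0,-0.3]
    - [[1,77,-132],0,-0.3]

```text
t: 23.2
ee_pos: [0.5538, 0.3479, 0.0257]
tool_rot: [1.0, -0.02, -0.001, 0.0]
wrist_force: [0.4, -0.5, -0.1]
gripper_width: 0.649
```

Call:
arm_command:
  deltas:
    - [[0,0,0],0,0.5]
    - [[0,0,0],0,0.5]
    - [[0,0,0],0,0.5]
    - [[0,0,0],0,0.5]
    - [[0,0,0],0,0.5]
    - [[0,0,0],0,0.5]
    - [[0,0,0],0,0.5]

```text
t: 23.78
ee_pos: [0.5554, 0.3497, 0.0276]
tool_rot: [1.0, -0.019, 0.002, -0.001]
wrist_force: [-1.2, -0.2, 7.8]
gripper_width: 0.404
```

Call:
arm_command:
  deltas:
    - [[0,0,40],0,0.5]
    - [[0,0,80],0,0.5]
    - [[0,0,115],0,0.5]
    - [[5,-40,115],0,0.5]
    - [[10,-80,115],0,0.5]
    - [[15,-120,115],0,0.5]
    - [[20,-160,115],0,0.5]
    - [[25,-200,115],0,0.5]
    - [[30,-240,115],0,0.5]
    - [[30,-280,115],0,0.5]

```text
t: 24.62
ee_pos: [0.5844, 0.0671, 0.141]
tool_rot: [1.0, -0.019, 0.001, 0.0]
wrist_force: [1.1, -0.6, -0.6]
gripper_width: 0.399
```

```bash
python3 jars.py scene
```

```text
scene 0.64 [ 0.5696 -0.0887] res 11.5 rgb [ 6 15 53] px [269 202]
scene 0.63 [0.4621 0.354 ] res 36.1 rgb [196 148   0] px [413 251]
scene 0.63 [0.6317 0.2208] res 11.3 rgb [194  95 129] px [333 262]
scene 0.59 [0.5651 0.1904] res 12.5 rgb [194  94 129] px [340 243]
scene 0.57 [0.6492 0.3393] res 28.4 rgb [194  94 128] px [365 289]
scene 0.51 [ 0.4862 -0.039 ] res 46.5 rgb [21 22 24] px [300 196]
scene 0.49 [ 0.5691 -0.0188] res 21.5 rgb [17 58 44] px [285 212]
24.7667 [0.58413166 0.06615833 0.14075449] 35.31511359326103
```

View pics/last.png

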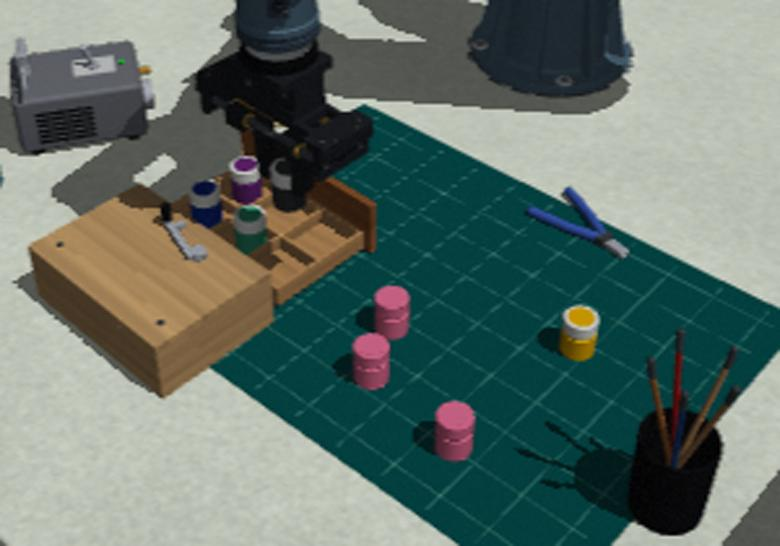

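Call:
arm_command:
  deltas:
    - [[-1,-13,0],0,0.5]
    - [[-1,-13,-35],0,0.5]
    - [[-1,-13,-70],0,0.5]
    - [[-1,-13,-90],0,0.5]
    - [[-1,-13,-102],0,0.5]
    - [[-1,-13,-102],0,0.5]
    - [[-1,-13,-102],0,0]
    - [[-1,-13,-102],0,0]
    - [[-1,-13,-102],0,0]
    - [[-1,-13,-102],0,0]

```text
t: 25.6
ee_pos: [0.5834, 0.0563, 0.039]
tool_rot: [1.0, -0.019, 0.001, 0.0]
wrist_force: [-0.3, 0.6, 0.6]
gripper_width: 0.498
```

Call:
arm_command:
  deltas:
    - [[0,0,40],0,0]
    - [[0,0,80],0,0]
    - [[0,0,120],0,0]
    - [[-20,35,120],0,-0.3]
    - [[-40,70,120],0,-0.3]
    - [[-60,105,120],0,-0.3]
    - [[-80,140,120],0,-0.3]
    - [[-100,175,120],0,-0.3]
    - [[-115,210,120],0,-0.3]
    - [[-120,230,120],0,-0.3]

```text
t: 26.43
ee_pos: [0.4604, 0.2891, 0.1588]
tool_rot: [1.0, -0.018, 0.0, -0.001]
wrist_force: [0.5, 0.1, 1.1]
gripper_width: 0.647
```

```bash
python3 jars.py scene
```

```text
scene 0.87 [0.6491 0.3394] res 17.2 rgb [186  89 122] px [365 289]
scene 0.8 [0.5666 0.1926] res 8.6 rgb [187  90 123] px [341 244]
scene 0.78 [0.6317 0.2206] res 43.9 rgb [187  90 124] px [333 262]
scene 0.67 [0.5712 0.0462] res 24.8 rgb [39 41 45] px [300 221]
scene 0.66 [0.4621 0.3545] res 17.5 rgb [188 142   0] px [414 251]
scene 0.65 [ 0.5684 -0.0179] res 18.3 rgb [ 35 120  90] px [285 212]
scene 0.55 [ 0.5689 -0.0914] res 32.1 rgb [ 14  35 116] px [268 201]
26.5833 [0.46229107 0.2872985  0.15866435] 57.16479703430344
```

View pics/last.png

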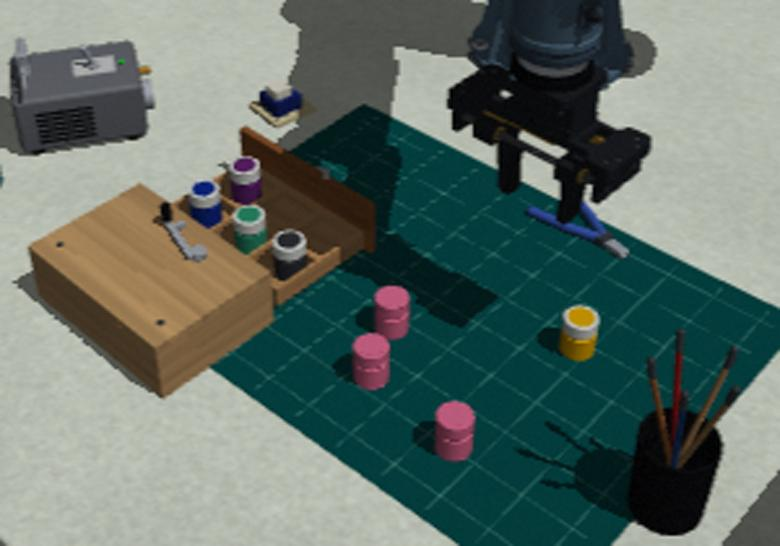

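Call:
arm_command:
  deltas:
    - [[-1,40,0],0,-0.3]
    - [[-1,65,-10],0,-0.3]
    - [[-1,65,-40],0,-0.3]
    - [[-1,65,-70],0,-0.3]
    - [[-1,65,-70],0,-0.3]
    - [[-1,65,-70],0,-0.3]
    - [[-1,65,-100],0,-0.3]
    - [[-1,65,-132],0,-0.3]
    - [[-1,65,-132],0,-0.3]
    - [[-1,65,-132],0,-0.3]

```text
t: 27.42
ee_pos: [0.462, 0.3502, 0.0267]
tool_rot: [1.0, -0.02, -0.001, 0.0]
wrist_force: [1.0, 0.6, 0.3]
gripper_width: 0.648
```

Call:
arm_command:
  deltas:
    - [[0,0,0],0,0.5]
    - [[0,0,0],0,0.5]
    - [[0,0,0],0,0.5]
    - [[0,0,0],0,0.5]
    - [[0,0,0],0,0.5]
    - [[0,0,0],0,0.5]
    - [[0,0,0],0,0.5]

```text
t: 28.0
ee_pos: [0.4633, 0.3517, 0.0283]
tool_rot: [1.0, -0.019, 0.002, -0.001]
wrist_force: [-0.3, -1.2, 7.3]
gripper_width: 0.401
```

Call:
arm_command:
  deltas:
    - [[0,0,40],0,0.5]
    - [[0,0,80],0,0.5]
    - [[0,0,115],0,0.5]
    - [[5,-40,115],0,0.5]
    - [[15,-80,115],0,0.5]
    - [[25,-120,115],0,0.5]
    - [[35,-160,115],0,0.5]
    - [[45,-200,115],0,0.5]
    - [[55,-240,115],0,0.5]
    - [[57,-280,115],0,0.5]

```text
t: 28.83
ee_pos: [0.52, 0.069, 0.1422]
tool_rot: [1.0, -0.019, 0.001, 0.0]
wrist_force: [-0.0, -0.4, -0.0]
gripper_width: 0.402
```

```bash
python3 jars.py scene
```

```text
scene 0.88 [0.6477 0.3386] res 10.6 rgb [192  93 127] px [365 289]
scene 0.75 [0.5698 0.0466] res 18.3 rgb [37 39 42] px [301 221]
scene 0.67 [ 0.5687 -0.0916] res 23.8 rgb [ 5 15 52] px [268 201]
scene 0.62 [ 0.5694 -0.019 ] res 37.6 rgb [ 37 125  93] px [285 212]
scene 0.61 [0.6341 0.2208] res 27.2 rgb [193  93 127] px [332 263]
scene 0.61 [0.5642 0.1903] res 15.1 rgb [193  93 128] px [341 243]
scene 0.59 [ 0.4157 -0.0336] res 28.8 rgb [88 71 23] px [317 186]
28.9833 [0.51932366 0.06838029 0.14178524] 35.521766966517355
```

View pics/last.png

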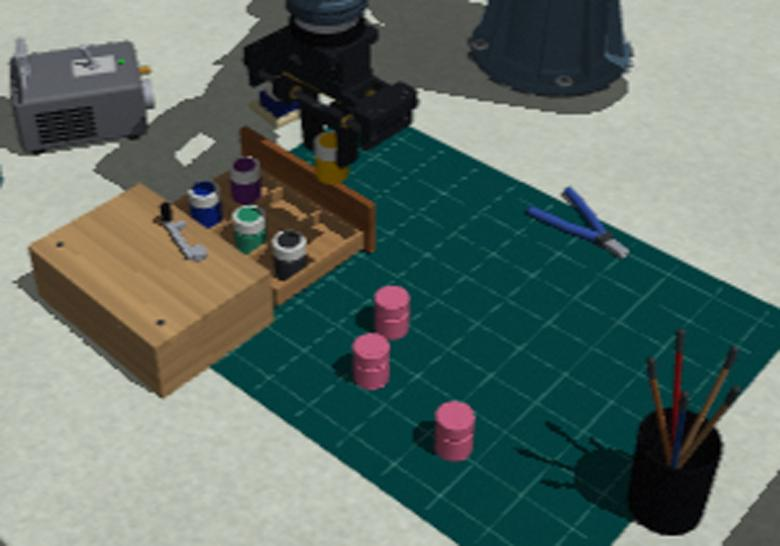

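Call:
arm_command:
  deltas:
    - [[0,-14,0],0,0.5]
    - [[0,-14,-35],0,0.5]
    - [[0,-14,-70],0,0.5]
    - [[0,-14,-90],0,0.5]
    - [[0,-14,-102],0,0.5]
    - [[0,-14,-102],0,0.5]
    - [[0,-14,-102],0,0]
    - [[0,-14,-102],0,0]
    - [[0,-14,-102],0,0]
    - [[0,-14,-102],0,0]

```text
t: 29.82
ee_pos: [0.5194, 0.0573, 0.04]
tool_rot: [1.0, -0.019, 0.001, 0.0]
wrist_force: [0.6, 0.1, 0.7]
gripper_width: 0.498
```

Call:
arm_command:
  deltas:
    - [[0,0,40],0,0]
    - [[0,0,80],0,0]
    - [[0,0,120],0,0]
    - [[-30,0,120],0,0.5]
    - [[-60,0,120],0,1]
    - [[-90,0,120],0,1]
    - [[-120,-10,120],0,1]
    - [[-120,-30,120],0,1]
    - [[-120,-63,120],0,1]
    - [[-120,-63,120],0,1]

```text
t: 30.65
ee_pos: [0.3993, -0.0096, 0.1603]
tool_rot: [1.0, -0.021, 0.002, 0.001]
wrist_force: [0.3, -0.5, -0.2]
gripper_width: 0.005
```

```bash
python3 jars.py scene
```

```text
scene 0.8 [0.5653 0.1902] res 6.9 rgb [188  91 124] px [340 243]
scene 0.78 [0.648  0.3388] res 11.0 rgb [187  90 123] px [365 289]
scene 0.73 [0.5059 0.0466] res 18.8 rgb [190 143   0] px [316 211]
scene 0.71 [ 0.5685 -0.0179] res 31.6 rgb [ 35 120  89] px [285 212]
scene 0.66 [0.6307 0.22  ] res 17.5 rgb [188  91 124] px [333 262]
scene 0.54 [ 0.5704 -0.0896] res 11.3 rgb [ 11  33 116] px [268 202]
30.8 [ 0.3989891  -0.00608679  0.15954897] 0.6512015170142914
```

View pics/last.png

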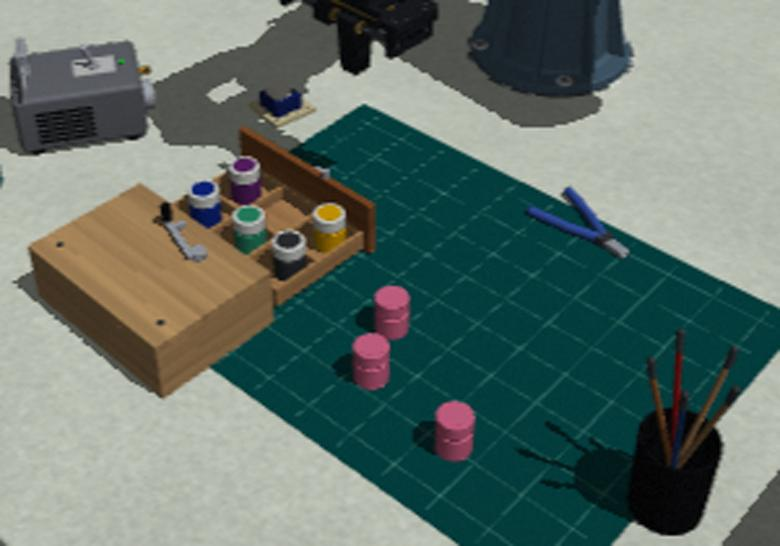

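Call:
arm_command:
  deltas:
    - [[0,-3,-40],0,1]
    - [[0,-3,-80],0,1]
    - [[0,-3,-115],0,1]
    - [[0,-3,-130],0,1]
    - [[20,-3,-130],0,1]
    - [[40,-3,-130],0,1]
    - [[46,-3,-130],0,1]
    - [[52,-3.5,-130],0,1]
    - [[58,-4,-130],0,1]
    - [[64,-4,-130],0,1]

```text
t: 31.63
ee_pos: [0.4619, -0.0091, 0.0288]
tool_rot: [1.0, -0.019, -0.001, -0.0]
wrist_force: [-1.7, 1.5, 0.8]
gripper_width: 0.004
```

Call:
arm_command:
  deltas:
    - [[8,0,0],0,1]
    - [[18,-1,0],0,1]
    - [[28,-1,0],0,1]
    - [[38,-2,0],0,1]
    - [[48,-2,0],0,1]
    - [[58,-3,0],0,1]
    - [[68,-3,0],0,1]
    - [[78,-4,0],0,1]
    - [[88,-4,0],0,1]
    - [[98,-5,0],0,1]

```text
t: 32.47
ee_pos: [0.5616, -0.015, 0.0292]
tool_rot: [1.0, -0.019, -0.0, -0.0]
wrist_force: [-2.4, 1.4, 0.2]
gripper_width: 0.003
```

```bash
python3 jars.py scene
```

```text
scene 0.64 [0.6322 0.2207] res 9.5 rgb [195  95 129] px [332 262]
scene 0.62 [0.6488 0.3395] res 8.8 rgb [194  95 129] px [365 289]
32.6167 [ 0.56217951 -0.01540045  0.02948743] 0.5468713492013375
```

View pics/last.png

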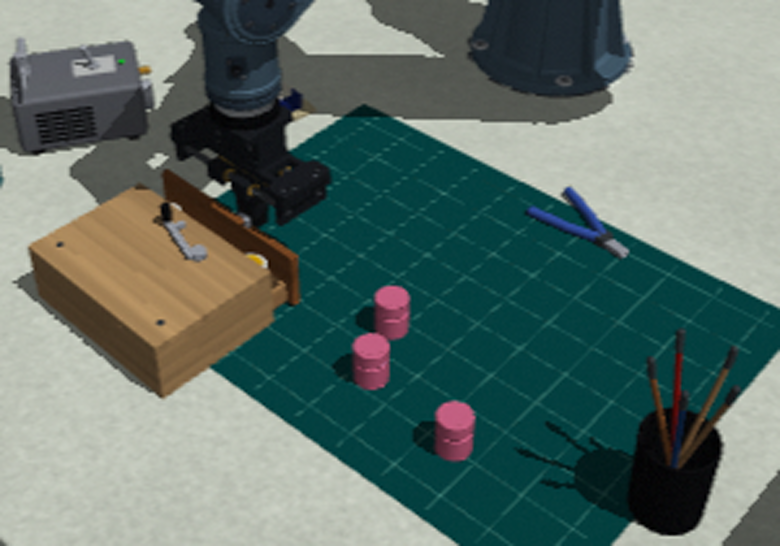

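Call:
arm_command:
  deltas:
    - [[8,0,0],0,1]
    - [[16,0,0],0,1]
    - [[23,-1,0],0,1]
    - [[28,-1,0],0,1]
    - [[32,-1,0],0,1]
    - [[34,-1,0],0,1]
    - [[34,-1,0],0,1]

```text
t: 33.2
ee_pos: [0.5951, -0.0161, 0.0291]
tool_rot: [1.0, -0.019, -0.0, 0.0]
wrist_force: [-1.9, -0.3, 0.3]
gripper_width: 0.004
```

Call:
arm_command:
  deltas:
    - [[2,0,0],0,1]
    - [[3,0,0],0,1]
    - [[4,0,0],0,1]

```text
t: 33.45
ee_pos: [0.5953, -0.0159, 0.0288]
tool_rot: [1.0, -0.019, -0.004, -0.0]
wrist_force: [-18.6, -2.3, 13.5]
gripper_width: 0.006
```

Call:
arm_command:
  deltas:
    - [[-15,0,0],0,1]
    - [[-25,0,30],0,1]
    - [[-25,0,70],0,1]
    - [[-25,0,110],0,0.2]
    - [[-25,0,140],0.12,0.2]
    - [[10,-12,140],0.25,0.2]
    - [[40,-24,140],0.37,0.2]
    - [[61,-28,140],0.5,0.2]
    - [[61,-28,140],0.62,0.2]
    - [[61,-28,140],0.75,0.2]

```text
t: 34.28
ee_pos: [0.6613, -0.0444, 0.1693]
tool_rot: [0.937, 0.349, 0.001, 0.0]
wrist_force: [-0.2, -0.3, -0.4]
gripper_width: 0.4
```

Call:
arm_command:
  deltas:
    - [[0,0,0],0.12,0.2]
    - [[0,0,0],0.25,0.2]
    - [[0,0,0],0.37,0.2]
    - [[0,0,0],0.5,0.2]
    - [[0,0,0],0.5,0.2]
    - [[0,0,0],0.5,0.2]

```text
t: 34.78
ee_pos: [0.6601, -0.0439, 0.1694]
tool_rot: [0.824, 0.566, 0.0, 0.0]
wrist_force: [0.7, 0.1, -0.3]
gripper_width: 0.399
```

```bash
python3 -c "
from h import *
from fit import pose
np.set_printoptions(precision=4,suppress=True)
save('scene','s20',(190,150,320,270),5);s=env.get_state();print(s['ee_pos'],s['tool_rot'])
save('top','s21',(300,120,400,200),7)
print([ (proj('scene',X)-[190,150])*5 for X in pose(np.array([[-.105,0,.044],[-.085,-.108,.071],[-.085,.108,.071],[-.085,.108,0],[-.04,.035,.08]]),.7098,-.0205,-.047)],[(proj('scene',[.66,-.044,.1])-[190,150])*5])"
```

```text
[ 0.66   -0.0439  0.1693] [0.8245 0.5659 0.0003 0.0002]
[array([432.1659, 345.3995]), array([282.6971, 243.9224]), array([531.7803, 414.3527]), array([538.0768, 510.0223]), array([378.1278, 379.4262])] [array([316.3681, 294.4267])]
```

View pics/s20.png

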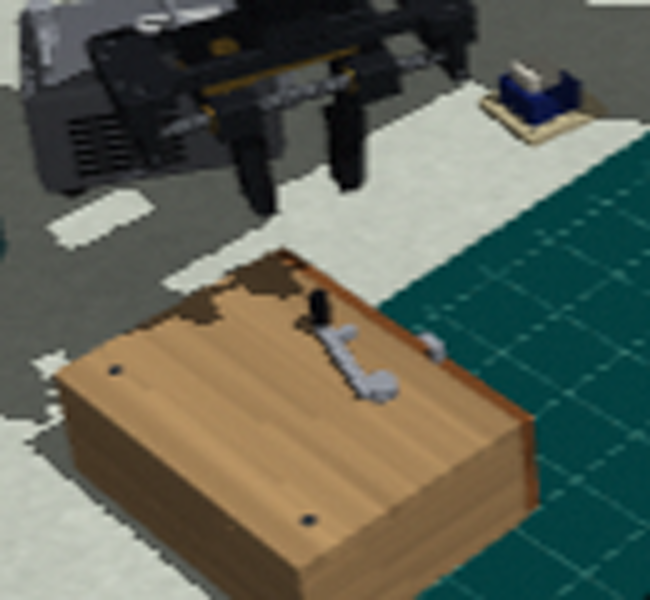

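Call:
arm_command:
  deltas:
    - [[0,0,-40],0,0.2]
    - [[0,0,-82],0,0.2]
    - [[0,0,-82],0,0.2]
    - [[0,0,-82],0,1]
    - [[0,0,-82],0,1]
    - [[0,0,-82],0,1]
    - [[0,0,-82],0,1]
    - [[0,0,-82],0,1]
    - [[0,0,-82],0,1]
  grip_force: 6

```text
t: 35.63
ee_pos: [0.6617, -0.0444, 0.09]
tool_rot: [0.823, 0.567, 0.002, 0.002]
wrist_force: [-0.4, -1.8, 6.1]
gripper_width: 0.131
```

Call:
arm_command:
  deltas:
    - [[-6,1,1],-0.12,1]
    - [[-13,4,1],-0.25,1]
    - [[-20,7,1],-0.37,1]
    - [[-27,12,1],-0.5,1]
    - [[-33,17,1],-0.62,1]
    - [[-38,23,1],-0.75,1]
    - [[-42,30,1],-0.87,1]
    - [[-46,37,1],-1.0,1]
    - [[-49,45,1],-1.12,1]
    - [[-50,53,1],-1.25,1]

```text
t: 36.47
ee_pos: [0.6102, 0.0088, 0.09]
tool_rot: [1.0, -0.022, 0.001, 0.001]
wrist_force: [-3.5, -1.7, 7.1]
gripper_width: 0.127
```

```bash
python3 -c "
from h import *
np.set_printoptions(precision=4,suppress=True)
save('scene','s22',(190,150,320,270),5);s=env.get_state();print(s['ee_pos'],s['tool_rot'],s['wrist_force'],s['gripper_width']*88)"
```

```text
[0.6101 0.0103 0.09  ] [ 0.9996 -0.0265  0.0008  0.0001] [-2.0532  0.5507  6.7814] 11.384411066058496
```

View pics/s22.png

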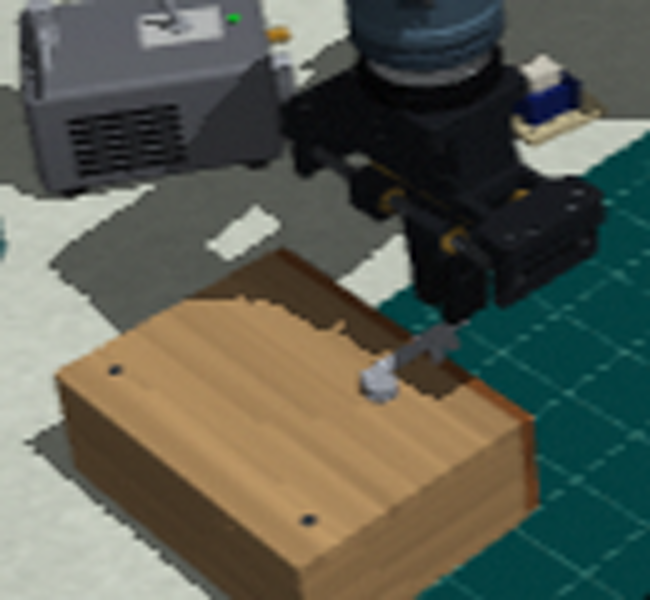

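Call:
arm_command:
  deltas:
    - [[0,2,0],0,1]
    - [[0,4,0],0,1]
    - [[0,5,0],0,1]
    - [[0,5,0],0,1]

```text
t: 36.85
ee_pos: [0.6102, 0.0112, 0.0899]
tool_rot: [1.0, -0.019, 0.0, 0.002]
wrist_force: [-3.9, -11.4, 5.0]
gripper_width: 0.13
```

Call:
arm_command:
  deltas:
    - [[0,0,0],0,0.6]
    - [[0,0,0],0,0.5]
    - [[0,0,0],0,0.4]
    - [[0,0,0],0,0.4]
    - [[0,0,35],0,0.4]
    - [[0,0,75],0,0.4]
    - [[-30,0,110],0,0.4]
    - [[-70,0,130],0,0.4]
    - [[-110,0,140],0,0.4]
    - [[-150,0,150],0,0.4]

```text
t: 37.68
ee_pos: [0.4648, 0.0143, 0.2379]
tool_rot: [1.0, -0.019, 0.001, 0.0]
wrist_force: [-0.3, -0.7, 1.3]
gripper_width: 0.303
```

Call:
arm_command:
  deltas:
    - [[-20,-40,0],0,0.4]
    - [[-40,-80,0],0,0.4]
    - [[-60,-120,0],0,0.4]
    - [[-80,-160,0],0,0.4]
    - [[-100,-200,0],0,0.4]
    - [[-120,-240,0],0,0.4]
    - [[-120,-240,0],0,0.4]
    - [[-120,-240,0],0,0.4]

```text
t: 38.35
ee_pos: [0.3443, -0.2288, 0.2369]
tool_rot: [1.0, -0.021, 0.0, 0.001]
wrist_force: [0.0, 1.1, 0.1]
gripper_width: 0.297
```

```bash
python3 -c "
from h import *
save('scene','s23',(170,120,320,285),4);save('top','s24',(300,120,400,200),7)
save('scene','s25');print(env.get_state()['ee_pos'])"
```

```text
[ 0.34594431 -0.22521367  0.23652081]
```

View pics/s23.png

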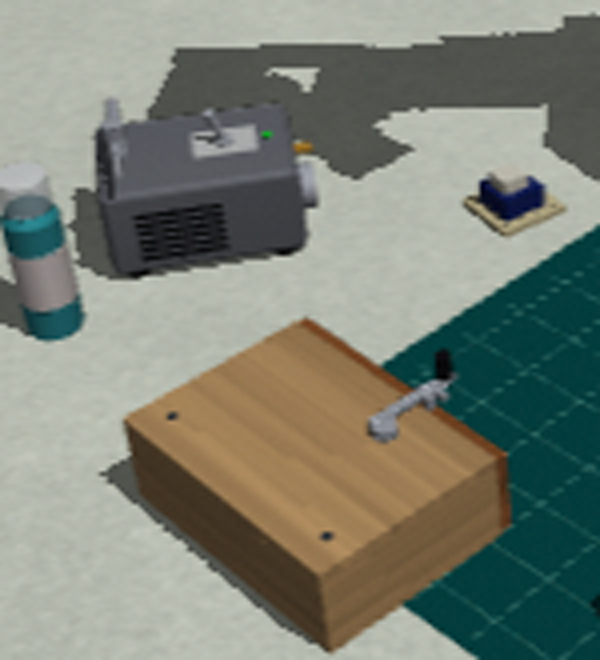

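View pics/s24.png

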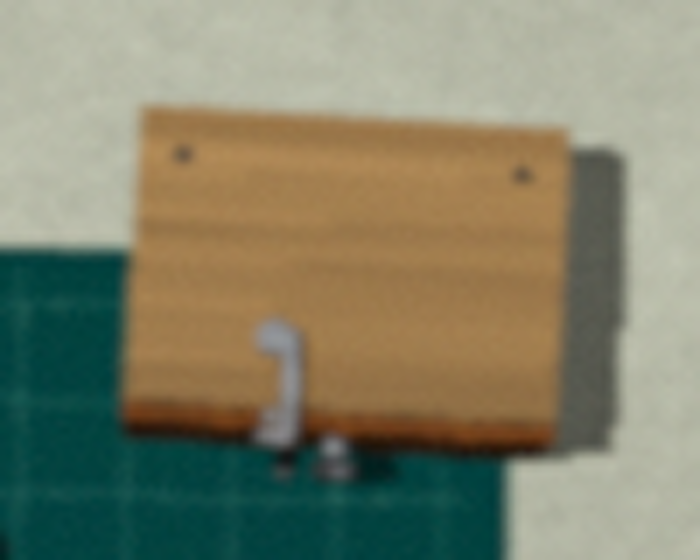

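View pics/s25.png

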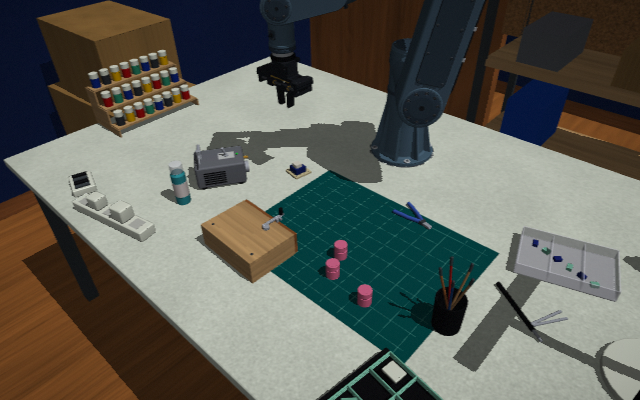

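The drawer is home, the hook is over the pin at (275,425) in the top crop, and the toggle leans to the off side at (210,120) in the scene crop. The mat holds only the three pink decoys, so I'm handing in.

```bash
python3 -c "
from station import env
print(env.job_done())"
```

```text
the job is handed in; nothing more can be done
None
```

The job is done and handed in at about 38.5 s. I switched the compressor off, unhooked and opened the drawer, and stood the four paint jars on the bench (blue, mint, dark grey, yellow) in cells beside the purple one. I then pushed the drawer home and swung the hook back. There was no red jar on the bench, and I left the three pink look-alikes where they were.

**Last checks:**
- **Toggle:** the pictures show it leaning to the off side.
- **Jars:** all five were upright, one to a cell, before I closed the drawer. I could not see them once it was shut.
- **Drawer:** it met its stop at about 19 N, and the front panel lines up with where it started.
- **Hook:** it met its stop at about 11 N, and in the top view its knob sits about 2 mm past its starting place.
- **Bystanders:** none appear to have moved in the last picture.
- **Disagreement:** the two cameras' jar positions differed by about 5 mm, so I used the mean, and every grasp held.

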